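Unload the wash basket: nut of unknown thread hand, lid, plates onto the sloping rack

ROBOT

A 6-joint arm with a two-finger parallel gripper is mounted at the origin on the work surface. World frame = base frame: x ahead of the robot, y to its left, z up, the work surface at z = 0. Lengths are in m, angles in rad, forces in N, time in s.
With the tool pointing down it reaches from about 0.3 to 0.775 m from the base axis. Payload 14.6 kg.
Tool frame: the origin (TCP) lies on the centre line of the jaws, within the pads' length; the fingertips stand 19 mm ahead of it and the grasp point (between the pads) is the TCP; y points along the fingers, x is the direction in which the jaws open and shut, and the axes are right-handed (so a half turn about y gives the same grasp; the last joint's range is limited). The gripper opens to 94 mm and grips with 3 to 60 N. Pads are 16 mm wide; open, the fingers measure 119 mm over their backs; the gripper's body (75 mm by 177 mm) begins 78 mm behind the grasp point.
Start: joints at [1.071, 0.3, 1.521, -0, 1.321, -0.067], TCP at [0.231, 0.499, 0.224] pointing down, gripper open.
Joint ranges: [-3.03, 3.03], [-0.79, 2.21], [0.23, 2.52], [-1.04, 4.18], [0, 3.07], [-2.55, 2.55]. Speed limits (rad/s): [2.22, 2.22, 2.57, 3.14, 3.14, 3.14].

INTERFACE

Orientations are given as [roll, pitch, yaw] about the fixed x, y, z axes, in that order (R = Rz(yaw) Ry(pitch) Rx(roll)).
In Python, from station import get_obs, cams, workorder gives the robot as it stands.
- The arm moves only by the shell command python3 -m handwheel 'ROWS' [FORCE]. ROWS is JSON, a list of rows, each an object of numbers: "fingers": the opening, from -1 (shut) to 1 (fully open); "x", "y", "z": the shift along the tool's x, y, z in m; "spin": the turn about the tool's y in degrees. In form: [{"fingers": .., "x": .., "y": .., "z": .., "spin": ..}, ...]. A call has exactly 10 rows; each row is the pose to reach, as a shift and turn from the pose commanded when the call began, along the tool's axes at that moment; what a row does not reach only later rows make up. A row lasts 1/10 s, in which the tool goes at most 50 mm and 8.59 degrees, less where a joint would pass 70% of its speed; a pose out of reach is approached as far as the arm can. A call with a gripper value outside its range is refused whole. The fingers move at their own pace and stop on an object; FORCE is the grip in N (left out, the last holds). Time passes only in rows, so rows that repeat a pose let the fingers close, or fill a call up. It gives the time, the measured TCP pose, the force and the opening at its end, in the units of the state.
- get_obs(): the state, without advancing time (a new reading comes with each control period).
- cams.camera(name): name is "side" or "top" or "wrist"; returns (picture, depth): 480x640x3 uint8, red, green, blue; 480x640 float32, m along the optical axis (not along the pixel's ray), 0 where there is no reading.
- cams.get_calibration(name): a dict with "fx", "fy", "cx", "cy" (pixels), "dist" ([k1, k2, p1, p2, k3] as OpenCV has them; the pictures are not rectified), "view" (4x4, takes a point from world to camera coordinates). Camera axes: x right, y down, z forward; pixel columns grow to the right and rows downward; lengths in m; the calibration is good to about 2 mm. A picture is of the moment at which its call begins: read the wrist's pose just before it. get_calibration takes no time and is no camera call; for the wrist camera it gives the pose at the moment of the call.
- workorder.hand_in(): hands the job in, once; it reports no verdict.
The state is a dict: "time_s": time; "qpos": joint angles; "joint_vel": joint speeds; "tau": joint torques, N m; "ee_pos": TCP position; "eef_rot": TCP orientation; "force": force on the tool from outside, world axes, zero at the start; "moment": the same for the moment, N m; "grip_width": finger opening in m.
Only numpy, scipy, OpenCV 4.12 (cv2) and the standard library are available. Lean on these libraries where they do the work, as an engineer would, in place of code of your own. Each camera call takes 0.05 s, during which the arm holds its last target. There are 200 camera calls.

TASK

Unload the wash basket: unscrew the hand nut that holds the lid - its thread may be left-hand or right-hand, so feel gently which way it gives and never force it - then stand the nut and lay the lid flat, side by side, on the black rubber mat. Stack all the plates that are in the basket flat on the sloping steel shelf, one on top of the other, lengthways up the slope and each pushed down against the backstop at its low end. Leave the other things on the bench where they are.

Things in the scene. Friction and masses are not known exactly. Their poses are not given: they have to be found in the camera images.
- rod_top (a point): top end of the upright steel rod (16 mm diameter) fixed in the middle of the basket, 88 mm above the bench. A cross-pin (6 mm thick, 30 mm long, along this point's x axis) passes through the rod 5 mm below its top; the nut rides on it. Axes as the basket's. Loosening the nut: hand not marked; see nut_b.
- basket: wash basket, a heavy fixed open box of steel wire, 136 (x) x 296 (y) mm outside, walls 4 mm, inner floor 6 mm and rim 62 mm above the bench; origin at the middle of its underside, z up. It does not move.
- lid_c (a point): centre of the loose lid: a perforated steel plate 140 (x) x 302 (y) x 5 mm, about 0.32 kg, lying on the basket's rim, held down by the nut. A 44 mm square hole in the middle passes the rod and cross-pin freely. Tabs 6 mm deep on its underside fit inside the basket's walls with 2.5 mm play, so lift it straight up; laid down flat, its underside is 6 mm up.
- lid_handle (a point): middle of the lid's grab handle: a straight steel bar 90 mm long along the lid's y axis, 10 mm wide and 9 mm high, on two end posts. It lies 50 mm from the lid's centre to its -x side; the bar is 30 to 39 mm above the lid's underside, 25 mm free beneath it.
- nut_a_bar (a point): centre of the grip bar of dark steel hand nut a, 40 mm above its underside. One of two nuts of equal looks, a and b, is present (the other is None), tight on the rod, on the lid. Round hub 64 mm in diameter and 28 mm high, closed on top; on it the bar, 64 mm long (x axis of this point), 16 wide (y), 24 high, 28 to 52 mm above the underside. 0.22 kg.
- nut_b_bar (a point): the same point of nut b. Either nut may have the left-hand thread. Inside, two steep helical slots ride on the cross-pin: turned the wrong way the nut jams solid within 0.2 rad (stop at 1 to 2 N m); the right way it turns freely, is clear of the pin 1.25 rad from where it sat, is best lifted straight off at 1.55 rad and meets a stop at 1.9 rad.
- plate_1_c (a point): centre of plate 1, one of 3 or 4 equal washed aluminium plates (absent ones are None) 100 (x) x 60 (y) x 14 mm (z), 0.22 kg, with screw holes drawn in them, lying flat in the basket under the lid, in one or two layers on either side of the rod, long side across the basket
- plate_2_c (a point): centre of plate 2, like plate 1
- plate_3_c (a point): centre of plate 3, like plate 1
- plate_4_c (a point): centre of plate 4, like plate 1
- shelf: sloping steel shelf of the green rack, fixed. Origin: middle of the corner between shelf surface and backstop. x: up the slope (0.35 rad from level), y: level along the backstop, z: square out of the surface. Surface 150 (x) x 140 mm (y), no side walls; backstop: a wall at x = 0, 62 mm high. A plate pushed home has its centre at x = 0.050. Friction holds a plate where it is put: it will not slide.
- mat: black rubber mat on the bench, 260 (x) x 350 (y) x 3 mm, fixed; origin at the middle of its underside.
- flange: bystander: turned steel flange 90 mm wide, 45 mm high; origin at its underside
- shaft: bystander: stepped steel shaft standing on end, 52 mm wide, 125 mm high; origin at its underside
- holder: bystander: taper tool holder standing, 62 mm wide, 110 mm high; origin at its underside
- spanner: bystander: spanner lying flat, 190 mm long along x; origin at the middle of its underside
- oiler: bystander: white oil bottle, 56 mm wide, 150 mm high; origin at its underside
- gauge_case: bystander: flat wooden gauge case 70 x 150 x 28 mm; origin at its underside
- bush: bystander: brass bush 60 mm wide, 60 mm high; origin at its underside
There are look-alikes about, which are no part of the job. What is shaped like the part that bears nut_b_bar but orange or purple is not meant.

How it is judged:
On the way, in this order (a step that is already met when the one before it is completed fails the run):
1. the hand nut is unscrewed and lifted off the rod (distance between each of nut_a_bar, nut_b_bar and rod_top above 0.08 m), for 0.2 s.
2. the lid is lifted off the basket (horizontal distance between lid_c and rod_top above 0.12 m), for 0.2 s.
At the end, for the whole second after the job is handed in: Nut upright and lid flat on the mat (lid centre within 115 x 120 mm of the mat centre); every plate present flat in one stack on the shelf, lengthways up the slope (within 0.13 rad), lower end within 6 mm of the backstop, centre within 30 mm of the shelf middle line (x of nut_a_bar in the frame of mat between -0.13 and 0.13 m and y of nut_a_bar in the frame of mat between -0.175 and 0.175 m and height (world z) of each of nut_a_bar, nut_b_bar below 0.055 m and angle between each of nut_a_bar, nut_b_bar's own z axis and vertical below 0.2 rad and x of nut_b_bar in the frame of mat between -0.13 and 0.13 m and y of nut_b_bar in the frame of mat between -0.175 and 0.175 m and x of lid_c in the frame of mat between -0.115 and 0.115 m and y of lid_c in the frame of mat between -0.12 and 0.12 m and height (world z) of lid_c below 0.02 m and angle between lid_c's own z axis and vertical below 0.06 rad and x of plate_1_c in the frame of shelf between 0.044 and 0.056 m and y of plate_1_c in the frame of shelf between -0.03 and 0.03 m and z of plate_1_c in the frame of shelf between 0.003 and 0.056 m and angle between the z axis of each of plate_1_c, plate_2_c, plate_3_c, plate_4_c and the z axis of shelf, either way round below 0.08 rad and angle between the x axis of each of plate_1_c, plate_2_c, plate_3_c, plate_4_c and the x axis of shelf, either way round below 0.13 rad and x of plate_2_c in the frame of shelf between 0.044 and 0.056 m and y of plate_2_c in the frame of shelf between -0.03 and 0.03 m and z of plate_2_c in the frame of shelf between 0.003 and 0.056 m and x of plate_3_c in the frame of shelf between 0.044 and 0.056 m and y of plate_3_c in the frame of shelf between -0.03 and 0.03 m and z of plate_3_c in the frame of shelf between 0.003 and 0.056 m and x of plate_4_c in the frame of shelf between 0.044 and 0.056 m and y of plate_4_c in the frame of shelf between -0.03 and 0.03 m and z of plate_4_c in the frame of shelf between 0.003 and 0.056 m); the robot touches nothing.
It fails at once if a bystander is moved by more than 30 mm (distance of any of flange, shaft, holder, spanner, oiler, gauge_case, bush from where it was at the start of the episode above 0.03 m).
It fails at once if the nut is forced against the rod (contact force between any of nut_a, nut_b and basket above 250 N).
Of nut_a, nut_b only 1 to 1 are there at a start; the rules pass over those that are not, and their reading is None.
Of plate_3, plate_4 only 1 to 2 are there at a start; the rules pass over those that are not, and their reading is None.
At some moment in a run one of lid, nut_a, nut_b may be knocked a few centimetres aside while the robot is not near it.
It also fails if it takes over 210 s, if anything falls off the work surface, if the arm or the gripper's body presses on something with over 40 N, if the wrist force passes 120 N, or if a joint passes its speed limit or range.

## Working session

There is one attempt and no reset: what is moved stays moved. The work goes in short steps, Python scripts to look and compute and a shell command to move; the robot and the scene stay as the last step left them, time stands still between calls to the robot, and variables do not carry over. Pictures are saved under pics/ and viewed, about 12 in all and at most 16, crops included, and the job is handed in when it is done.

```bash
ls; mkdir -p pics; cat > h.py <<'E'
import numpy as np, cv2
from station import get_obs, cams, workorder
def shot(n, tag=None):
    c=cams.get_calibration(n); p,d=cams.camera(n)
    if tag: cv2.imwrite(f'pics/{tag}.png',p[:,:,::-1])
    np.savez(f'pics/{n}_last.npz',p=p,d=d,**{k:np.array(v) for k,v in c.items()})
    return p,d,c
def K(c): return np.array([[c['fx'],0,c['cx']],[0,c['fy'],c['cy']],[0,0,1.]])
def ray(c,uv):
    uv=np.asarray(uv,float).reshape(-1,1,2)
    n=cv2.undistortPoints(uv,K(c),np.array(c['dist'],float)).reshape(-1,2)
    V=np.array(c['view']); R,t=V[:3,:3],V[:3,3]
    return -R.T@t, np.c_[n,np.ones(len(n))]@R
def onplane(c,uv,z):
    o,r=ray(c,uv); return o+r*((z-o[2])/r[:,2])[:,None]
def cloud(d,c):
    v,u=np.mgrid[0:480,0:640]; o,r=ray(c,np.c_[u.ravel(),v.ravel()])
    return (o+r*d.ravel()[:,None]).reshape(480,640,3)
def proj(c,P):
    V=np.array(c['view']); rv,_=cv2.Rodrigues(V[:3,:3])
    return cv2.projectPoints(np.asarray(P,float).reshape(-1,1,3),rv,V[:3,3],K(c),np.array(c['dist'],float))[0].reshape(-1,2)
def rect(pts): # centre, sizes, yaw of long side from xy points in m
    (cx,cy),(w,h),a=cv2.minAreaRect((np.asarray(pts)*1000).astype(np.float32))
    if w<h: w,h,a=h,w,a+90
    return np.round([cx,cy,w,h,(a+90)%180-90],1)
def tool():
    from scipy.spatial.transform import Rotation as Ro
    o=get_obs(); return np.array(o['ee_pos']),Ro.from_euler('xyz',o['eef_rot']).as_matrix(),o
def go(P,yaw_x=None):
    """shift in tool axes to world P; spin to bring tool x to world heading yaw_x (deg, mod 180)"""
    p,R,o=tool(); s=R.T@(np.array(P)-p); out=None
    if yaw_x is not None:
        a=np.radians(yaw_x); t=R.T@np.array([np.cos(a),np.sin(a),0])
        out=(np.degrees(np.arctan2(-t[2],t[0]))+90)%180-90
    print('shift',s.round(4),'spin',out,'q6',round(o['qpos'][5],3),'at',p.round(4))
E
python3 - <<'E'
from h import *
for n in('top','side'):
    p,d,c=shot(n,n+'0'); print(n,c['fx'],np.array(c['view']).round(3).tolist())
print(tool())
E
```

```text
pics
top 528.5123755411244 [[0.008, -1.0, 0.006, -0.016], [-0.976, -0.009, -0.216, 0.536], [0.216, -0.004, -0.976, 1.313], [0.0, 0.0, 0.0, 1.0]]
side 502.2565638780685 [[-0.894, -0.449, 0.003, 0.496], [-0.235, 0.462, -0.856, 0.186], [0.383, -0.765, -0.518, 0.98], [0.0, 0.0, 0.0, 1.0]]
(array([0.23057133, 0.49909494, 0.22393202]), array([[ 4.19407937e-01, -5.16794246e-04, -9.07797728e-01],
       [ 9.07797253e-01, -9.32285648e-04,  4.19408248e-01],
       [-1.06307456e-03, -9.99999432e-01,  7.81363968e-05]]), {'time_s': 0.1, 'qpos': array([ 1.07140095e+00,  3.00431188e-01,  1.52152481e+00,  7.44414466e-06,
        1.32070257e+00, -6.66038939e-02]), 'joint_vel': array([ 0.00145632, -0.00122538, -0.00112684,  0.00231513, -0.00012099,
        0.0003147 ]), 'tau': array([ 1.90707637e-03, -5.32645547e+01, -3.53282762e+01,  7.09290197e-02,
        2.34800298e-02, -3.74457125e-05]), 'ee_pos': array([0.23057133, 0.49909494, 0.22393202]), 'eef_rot': array([-1.57071819e+00,  1.06307476e-03,  1.13800304e+00]), 'force': array([-0.82255461,  0.3607717 , -0.19105468]), 'moment': array([-0.01062309,  0.04768222, -0.05754147]), 'grip_width': 0.09422189064436134})
```

View pics/top0.png

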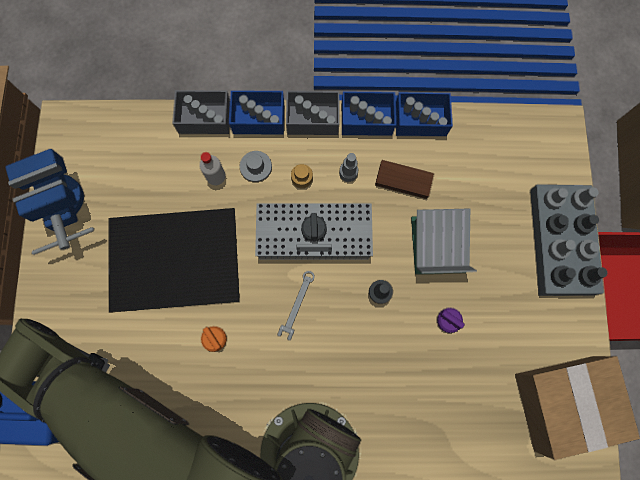

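View pics/side0.png

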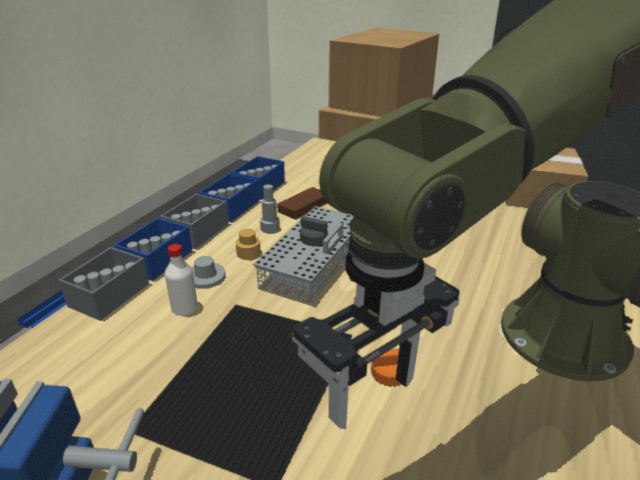

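The top view shows the lid at (314,231), with the nut on it and the handle at (314,248) on the robot's side. The mat is at (175,260) and the rack at (445,243). The spanner is at (297,305), the shaft/holder at (380,291) and (349,167), the gauge case at (405,178), and the orange and purple look-alikes at (214,338) and (450,320). Next I measure these from depth and masks.

```bash
python3 - <<'E'
from h import *
z=np.load('pics/top_last.npz'); c={k:z[k] for k in z.files}; p,d=c['p'],c['d']
P=cloud(d,c); hsv=cv2.cvtColor(p,cv2.COLOR_RGB2HSV); H,S,V=[hsv[...,i].astype(int) for i in range(3)]
def win(m,u0,u1,v0,v1):
    w=np.zeros_like(m); w[v0:v1,u0:u1]=m[v0:v1,u0:u1]; return w
Z=P[...,2]
# lid
m=win((Z>.058)&(Z<.075),240,390,190,275); print('lid',rect(P[m][:,:2]),np.median(Z[m]))
m=win((Z>.085)&(Z<.107),290,340,235,260); print('handle',rect(P[m][:,:2]),np.median(Z[m]))
m=win((Z>.108)&(Z<.13),290,340,205,245); print('bar',rect(P[m][:,:2]),np.median(Z[m]),m.sum())
m=win((Z>.085)&(Z<.13),290,340,205,242); print('nut all',rect(P[m][:,:2]))
m=win((V<60),100,250,200,315); print('mat',rect(onplane(c,np.argwhere(m)[:,::-1],.003)[:,:2]),np.median(Z[m]))
# shelf: fit plane
m=win((Z>.015),417,469,209,262); Q=P[m]; A=np.c_[Q[:,:2],np.ones(len(Q))]
k,*_=np.linalg.lstsq(A,Q[:,2],rcond=None)
for _ in range(5):
    r=abs(A@k-Q[:,2]); g=r<.006; k,*_=np.linalg.lstsq(A[g],Q[g,2],rcond=None)
n=np.r_[-k[:2],1];n/=np.linalg.norm(n); print('shelf plane',k,'tilt',np.arccos(n[2]),'up dir deg',np.degrees(np.arctan2(k[1],k[0])),g.sum(),len(g))
mm=win((Z>.01),405,485,200,285); Q=P[mm]; h=Q@n-k[2]*n[2]
up=np.r_[k[:2],0];up/=np.linalg.norm(up); ux=up*n[2]+np.array([0,0,1])*np.hypot(n[0],n[1]); uy=np.cross(n,ux)
X=Q@ux;Y=Q@uy; s=abs(h)<.005
print('on surface x',np.percentile(X[s],[0.5,50,99.5]),'y',np.percentile(Y[s],[.5,50,99.5]))
s2=h>.02; print('backstop n',s2.sum(),'x',np.percentile(X[s2],[1,50,99]),'y',np.percentile(Y[s2],[1,99]),'h',np.percentile(h[s2],[50,99]))
print('ux',ux,'uy',uy,'n',n)
for nm,(u,v) in dict(spanner=(297,305),shaft=(380,288),purple=(450,320),orange=(214,338),bush=(302,175),flange=(256,165),oil=(210,165),hold=(349,165),case=(404,178)).items(): print(nm,P[v,u].round(3))
E
```

```text
lid [562.8  -6.  302.7 141.6 -89.5] 0.06606066144253342
handle [523.5  -5.9  88.6  34.8 -89.3] 0.09813344325819695
bar [ 5.604e+02 -6.800e+00  6.360e+01  1.500e+01  5.000e-01] 0.1174290828692437 153
nut all [560.1  -5.5  63.3  62.8  46.3]
mat [490.9 372.8 347.5 259.1 -84.8] 0.002349190919521682
shelf plane [ 0.35954855  0.02052703 -0.12726194] tilt 0.3456742295708885 up dir deg 3.2675330222596246 2574 2744
on surface x [0.43556043 0.51243416 0.58716058] y [-0.44351012 -0.37335206 -0.30477679]
backstop n 283 x [0.43048075 0.43554089 0.69834535] y [-0.44079397 -0.01948928] h [0.05441421 1.35445814]
ux [0.93931766 0.05362669 0.3388311 ] uy [-0.0569983   0.99837428  0.        ] n [-0.33828026 -0.0193128   0.94084722]
spanner [0.371 0.036 0.001]
shaft [ 0.404 -0.17   0.109]
purple [ 0.331 -0.357  0.044]
orange [0.281 0.242 0.053]
bush [0.712 0.026 0.058]
flange [0.744 0.152 0.045]
oil [0.716 0.262 0.117]
hold [ 0.728 -0.097  0.093]
case [ 0.718 -0.253  0.025]
```

```bash
python3 -c "
from h import *
go([.5602,-.0068,.224],-89.5)"
```

```text
shift [-3.210e-01  2.000e-04 -5.114e-01] spin -25.29724498643793 q6 -0.067 at [0.2306 0.4991 0.2239]
```

```bash
python3 -m handwheel '[{"fingers":1,"x":-0.321,"y":0,"z":-0.511,"spin":80},{"fingers":1,"x":-0.321,"y":0,"z":-0.511,"spin":80},{"fingers":1,"x":-0.321,"y":0,"z":-0.511,"spin":80},{"fingers":1,"x":-0.321,"y":0,"z":-0.511,"spin":80},{"fingers":1,"x":-0.321,"y":0,"z":-0.511,"spin":80},{"fingers":1,"x":-0.321,"y":0,"z":-0.511,"spin":80},{"fingers":1,"x":-0.321,"y":0,"z":-0.511,"spin":80},{"fingers":1,"x":-0.321,"y":0,"z":-0.511,"spin":80},{"fingers":1,"x":-0.321,"y":0,"z":-0.511,"spin":80},{"fingers":1,"x":-0.321,"y":0,"z":-0.511,"spin":80}]' 20
python3 -c "
from h import *
go([.5602,-.0068,.224],-89.5)"
```

```text
time_s: 1.1
ee_pos: [0.5041, 0.0782, 0.2243]
eef_rot: [-1.571, 0.0, -0.264]
force: [-0.4, 1.7, 1.5]
grip_width: 0.0939
shift [ 0.0763  0.0003 -0.0675] spin 74.37148688324913 q6 0.346 at [0.5041 0.0782 0.2243]
```

```bash
python3 -m handwheel '[{"fingers":1,"x":0.076,"y":0,"z":-0.0675,"spin":8},{"fingers":1,"x":0.076,"y":0,"z":-0.0675,"spin":16},{"fingers":1,"x":0.076,"y":0,"z":-0.0675,"spin":24},{"fingers":1,"x":0.076,"y":0,"z":-0.0675,"spin":32},{"fingers":1,"x":0.076,"y":0,"z":-0.0675,"spin":40},{"fingers":1,"x":0.076,"y":0,"z":-0.0675,"spin":48},{"fingers":1,"x":0.076,"y":0,"z":-0.0675,"spin":56},{"fingers":1,"x":0.076,"y":0,"z":-0.0675,"spin":64},{"fingers":1,"x":0.076,"y":0,"z":-0.0675,"spin":72},{"fingers":1,"x":0.076,"y":0,"z":-0.0675,"spin":74.4}]'
python3 - <<'E'
from h import *
go([.5602,-.0068,.117],-89.5)
p,d,c=shot('wrist','w1'); P=cloud(d,c); Z=P[...,2]
r=np.hypot(P[...,0]-.56,P[...,1]+.007)
m=(Z>.108)&(Z<.127)&(r<.05); print('bar',rect(P[m][:,:2]),np.median(Z[m]),m.sum())
m=(Z>.085)&(Z<.104)&(r<.07)&(P[...,0]<.53); print('handle',rect(P[m][:,:2]) if m.sum() else 0,np.median(Z[m]),m.sum())
E
```

```text
time_s: 2.1
ee_pos: [0.5596, -0.0044, 0.2241]
eef_rot: [-1.571, 0.0, -1.562]
force: [0.1, -0.5, -0.7]
grip_width: 0.0937
shift [0.0024 0.1071 0.0007] spin 0.0007712633244523204 q6 1.489 at [ 0.5596 -0.0044  0.2241]
bar [562.4  -5.2  64.5  16.    2. ] 0.1180227510982143 2176
handle [513.7  -5.9  90.2  11.1 -89.8] 0.09986981796701772 1797
```

View pics/w1.png

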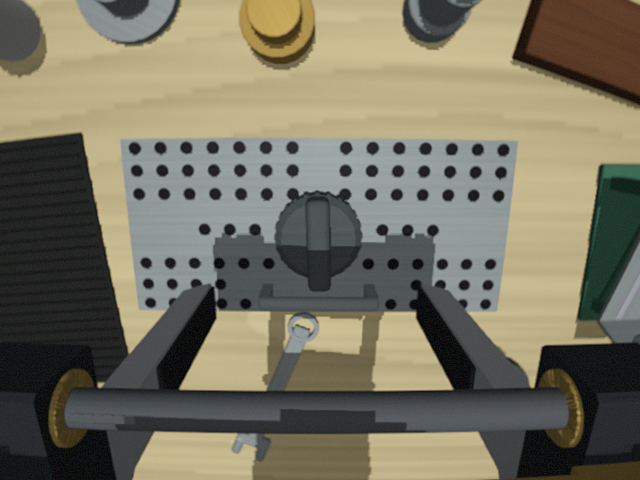

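```bash
python3 -m handwheel '[{"fingers":1,"x":0.0015,"y":0.03,"z":0.002,"spin":-0.7},{"fingers":1,"x":0.0015,"y":0.06,"z":0.002,"spin":-0.7},{"fingers":1,"x":0.0015,"y":0.08,"z":0.002,"spin":-0.7},{"fingers":1,"x":0.0015,"y":0.095,"z":0.002,"spin":-0.7},{"fingers":1,"x":0.0015,"y":0.106,"z":0.002,"spin":-0.7},{"fingers":-1,"x":0.0015,"y":0.106,"z":0.002,"spin":-0.7},{"fingers":-1,"x":0.0015,"y":0.106,"z":0.002,"spin":-0.7},{"fingers":-1,"x":0.0015,"y":0.106,"z":0.002,"spin":-0.7},{"fingers":-1,"x":0.0015,"y":0.106,"z":0.002,"spin":-0.7},{"fingers":-1,"x":0.0015,"y":0.106,"z":0.002,"spin":-0.7}]' 30
python3 -c "
from h import *
p,R,o=tool();print(o['grip_width'],o['force'],o['moment'],o['qpos'][5])"
```

```text
time_s: 3.15
ee_pos: [0.5619, -0.0059, 0.1189]
eef_rot: [-1.57, -0.0, -1.544]
force: [0.3, 0.3, 0.1]
grip_width: 0.0572
0.05715800146133144 [0.31880897 0.28968389 0.13550911] [ 0.02063396  0.1145984  -0.02303918] 1.4688466322062383
```

```bash
python3 -m handwheel '[{"fingers":-1,"x":0,"y":0,"z":0,"spin":0},{"fingers":-1,"x":0,"y":0,"z":0,"spin":0},{"fingers":-1,"x":0,"y":0,"z":0,"spin":0},{"fingers":-1,"x":0,"y":0,"z":0,"spin":0},{"fingers":-1,"x":0,"y":0,"z":0,"spin":0},{"fingers":-1,"x":0,"y":0,"z":0,"spin":0},{"fingers":-1,"x":0,"y":0,"z":0,"spin":0},{"fingers":-1,"x":0,"y":0,"z":0,"spin":0},{"fingers":-1,"x":0,"y":0,"z":0,"spin":0},{"fingers":-1,"x":0,"y":0,"z":0,"spin":0}]'
python3 -c "
from h import *
p,R,o=tool();print(o['grip_width'],o['force'],o['moment'],o['qpos'][5])"
```

```text
time_s: 4.15
ee_pos: [0.5617, -0.0059, 0.1184]
eef_rot: [-1.571, -0.0, -1.545]
force: [0.1, -1.3, -0.1]
grip_width: 0.0164
0.016379248429491917 [ 0.0569307  -1.25729005 -0.05461546] [-0.04830663  0.11950975  0.02095691] 1.468958348563432
```

Gripped (16.4 mm). Now feel counter-clockwise (negative spin), gently.

```bash
python3 -m handwheel '[{"fingers":-1,"x":0,"y":0,"z":0,"spin":-0.7},{"fingers":-1,"x":0,"y":0,"z":0,"spin":-1.4},{"fingers":-1,"x":0,"y":0,"z":0,"spin":-2.1},{"fingers":-1,"x":0,"y":0,"z":0,"spin":-2.8},{"fingers":-1,"x":0,"y":0,"z":0,"spin":-3.5},{"fingers":-1,"x":0,"y":0,"z":0,"spin":-4.2},{"fingers":-1,"x":0,"y":0,"z":0,"spin":-4.9},{"fingers":-1,"x":0,"y":0,"z":0,"spin":-5.6},{"fingers":-1,"x":0,"y":0,"z":0,"spin":-6},{"fingers":-1,"x":0,"y":0,"z":0,"spin":-6}]'
python3 -c "
from h import *
p,R,o=tool();print(o['grip_width'],o['force'],o['moment'],o['qpos'][5])"
```

```text
time_s: 5.15
ee_pos: [0.5617, -0.0059, 0.1184]
eef_rot: [-1.571, 0.0, -1.44]
force: [-0.7, -1.2, -0.9]
grip_width: 0.0161
0.016145196434713488 [-0.66966117 -1.19168149 -0.86531072] [-0.02182857  0.21522426  0.01121383] 1.363884822750451
```

```bash
python3 -m handwheel '[{"fingers":-1,"x":0,"y":0,"z":0,"spin":-0.7},{"fingers":-1,"x":0,"y":0,"z":0,"spin":-1.4},{"fingers":-1,"x":0,"y":0,"z":0,"spin":-2.1},{"fingers":-1,"x":0,"y":0,"z":0,"spin":-2.8},{"fingers":-1,"x":0,"y":0,"z":0,"spin":-3.5},{"fingers":-1,"x":0,"y":0,"z":0,"spin":-4.2},{"fingers":-1,"x":0,"y":0,"z":0,"spin":-4.9},{"fingers":-1,"x":0,"y":0,"z":0,"spin":-5.6},{"fingers":-1,"x":0,"y":0,"z":0,"spin":-6},{"fingers":-1,"x":0,"y":0,"z":0,"spin":-6}]'
python3 -c "
from h import *
p,R,o=tool();print(o['grip_width'],o['force'],o['moment'],o['qpos'][5])"
```

```text
time_s: 6.15
ee_pos: [0.5617, -0.0059, 0.1184]
eef_rot: [-1.571, 0.0, -1.335]
force: [-0.9, -0.4, -0.1]
grip_width: 0.0157
0.015675345960470217 [-0.93755818 -0.42213291 -0.09357668] [-0.09297573  0.16069349 -0.01794761] 1.2591449779711112
```

```bash
python3 -m handwheel '[{"fingers":-1,"x":0,"y":0,"z":0,"spin":-0.8},{"fingers":-1,"x":0,"y":0,"z":0,"spin":-1.6},{"fingers":-1,"x":0,"y":0,"z":0,"spin":-2.4},{"fingers":-1,"x":0,"y":0,"z":0,"spin":-3.2},{"fingers":-1,"x":0,"y":0,"z":0,"spin":-4},{"fingers":-1,"x":0,"y":0,"z":0,"spin":-4.8},{"fingers":-1,"x":0,"y":0,"z":0,"spin":-5.6},{"fingers":-1,"x":0,"y":0,"z":0,"spin":-6.4},{"fingers":-1,"x":0,"y":0,"z":0,"spin":-7.2},{"fingers":-1,"x":0,"y":0,"z":0,"spin":-8}]'
python3 - <<'E'
from h import *
p,R,o=tool();print(o['grip_width'],o['force'],o['moment'],o['qpos'][5])
p,d,c=shot('wrist'); P=cloud(d,c); Z=P[...,2]
r=np.hypot(P[...,0]-.5617,P[...,1]+.006)
m=(Z>.108)&(Z<.128)&(r<.035); print(rect(P[m][:,:2]),m.sum())
cv2.imwrite('pics/w2.png',p[150:350,200:440,::-1].repeat(2,0).repeat(2,1))
E
```

```text
time_s: 7.15
ee_pos: [0.5617, -0.0059, 0.1185]
eef_rot: [-1.571, -0.0, -1.194]
force: [0.3, -0.3, -0.8]
grip_width: 0.016
0.016021476053392755 [ 0.28872107 -0.29149112 -0.80640598] [-0.11657367  0.1235914  -0.04844989] 1.1186608446155437
[562.6  -2.2  62.5  38.2   3.1] 6364
```

View pics/w2.png

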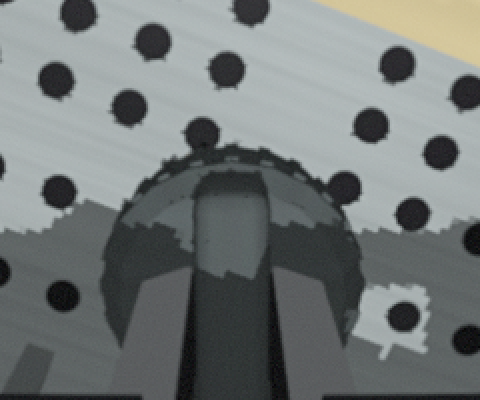

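The bar has followed the jaws by 20° with no moment while the lid stayed put, so counter-clockwise is the free way. I keep turning and watch the force.

```bash
python3 -m handwheel '[{"fingers":-1,"x":0,"y":0,"z":0,"spin":-3},{"fingers":-1,"x":0,"y":0,"z":0,"spin":-6},{"fingers":-1,"x":0,"y":0,"z":0,"spin":-9},{"fingers":-1,"x":0,"y":0,"z":0,"spin":-12},{"fingers":-1,"x":0,"y":0,"z":0,"spin":-15},{"fingers":-1,"x":0,"y":0,"z":0,"spin":-18},{"fingers":-1,"x":0,"y":0,"z":0,"spin":-21},{"fingers":-1,"x":0,"y":0,"z":0,"spin":-24},{"fingers":-1,"x":0,"y":0,"z":0,"spin":-27},{"fingers":-1,"x":0,"y":0,"z":0,"spin":-30}]'
python3 -c "
from h import *
p,R,o=tool();print(o['grip_width'],o['force'],o['moment'],o['qpos'][5])"
```

```text
time_s: 8.2
ee_pos: [0.5617, -0.0059, 0.1184]
eef_rot: [-1.571, -0.0, -0.67]
force: [-0.2, -0.3, -1.1]
grip_width: 0.0158
0.015766858845821387 [-0.23051122 -0.31071104 -1.11979354] [-0.16892051  0.13178374  0.02364402] 0.593910531146179
```

```bash
python3 -m handwheel '[{"fingers":-1,"x":0,"y":0,"z":0,"spin":-4},{"fingers":-1,"x":0,"y":0,"z":0,"spin":-8},{"fingers":-1,"x":0,"y":0,"z":0,"spin":-12},{"fingers":-1,"x":0,"y":0,"z":0,"spin":-16},{"fingers":-1,"x":0,"y":0,"z":0,"spin":-20},{"fingers":-1,"x":0,"y":0,"z":0,"spin":-24},{"fingers":-1,"x":0,"y":0,"z":0,"spin":-28},{"fingers":-1,"x":0,"y":0,"z":0,"spin":-32},{"fingers":-1,"x":0,"y":0,"z":0,"spin":-36},{"fingers":-1,"x":0,"y":0,"z":0,"spin":-38.8}]' 40
python3 -c "
from h import *
p,R,o=tool();print(o['grip_width'],o['force'],o['moment'],o['qpos'][5],np.degrees(np.arctan2(R[1,0],R[0,0])))"
```

```text
time_s: 9.2
ee_pos: [0.5618, -0.0059, 0.1184]
eef_rot: [-1.571, -0.0, 0.008]
force: [-0.2, -1.1, -2.0]
grip_width: 0.0155
0.015541447343150916 [-0.2232562  -1.11326856 -1.9759298 ] [-0.11869915  0.01839086 -0.02409812] -0.08389280481659225 0.47103866378130793
```

Turned 1.55 rad. Now lift straight up slowly.

```bash
python3 -m handwheel '[{"fingers":-1,"x":0,"y":-0.001,"z":0,"spin":0},{"fingers":-1,"x":0,"y":-0.002,"z":0,"spin":0},{"fingers":-1,"x":0,"y":-0.004,"z":0,"spin":0},{"fingers":-1,"x":0,"y":-0.006,"z":0,"spin":0},{"fingers":-1,"x":0,"y":-0.009,"z":0,"spin":0},{"fingers":-1,"x":0,"y":-0.012,"z":0,"spin":0},{"fingers":-1,"x":0,"y":-0.015,"z":0,"spin":0},{"fingers":-1,"x":0,"y":-0.018,"z":0,"spin":0},{"fingers":-1,"x":0,"y":-0.021,"z":0,"spin":0},{"fingers":-1,"x":0,"y":-0.024,"z":0,"spin":0}]'
```

```text
time_s: 10.2
ee_pos: [0.5617, -0.0059, 0.1427]
eef_rot: [-1.571, -0.0, 0.005]
force: [-0.1, -0.4, -1.4]
grip_width: 0.0158
```

```bash
python3 -m handwheel '[{"fingers":-1,"x":0,"y":-0.02,"z":0,"spin":0},{"fingers":-1,"x":0,"y":-0.04,"z":0,"spin":0},{"fingers":-1,"x":0,"y":-0.06,"z":0,"spin":0},{"fingers":-1,"x":0,"y":-0.08,"z":0,"spin":0},{"fingers":-1,"x":0,"y":-0.09,"z":0,"spin":0},{"fingers":-1,"x":0,"y":-0.09,"z":0,"spin":0},{"fingers":-1,"x":0,"y":-0.09,"z":0,"spin":0},{"fingers":-1,"x":0,"y":-0.09,"z":0,"spin":0},{"fingers":-1,"x":0,"y":-0.09,"z":0,"spin":0},{"fingers":-1,"x":0,"y":-0.09,"z":0,"spin":0}]'
python3 - <<'E'
from h import *
go([.566,.380,.10],0.5)
p,d,c=shot('wrist','w3'); P=cloud(d,c)-get_obs()['ee_pos']; r=np.hypot(P[...,0],P[...,1])
m=(r<.045)&(P[...,2]<.03)&(P[...,2]>-.08); print(np.histogram(P[m][:,2],bins=np.arange(-.08,.034,.006)))
E
```

```text
time_s: 11.2
ee_pos: [0.5616, -0.0059, 0.2319]
eef_rot: [-1.571, 0.001, 0.005]
force: [0.1, 0.2, -2.6]
grip_width: 0.016
shift [0.0065 0.1319 0.3859] spin -0.19799555255771395 q6 -0.081 at [ 0.5616 -0.0059  0.2319]
(array([   0,    0,    0,    0,    0,  142,  268,  320, 1785, 3139,  200,
        377,  941, 4823,  464,  452,  525,  603]), array([-0.08 , -0.074, -0.068, -0.062, -0.056, -0.05 , -0.044, -0.038,
       -0.032, -0.026, -0.02 , -0.014, -0.008, -0.002,  0.004,  0.01 ,
        0.016,  0.022,  0.028]))
```

```bash
python3 -m handwheel '[{"fingers":-1,"x":0.005,"y":0,"z":0.04,"spin":0},{"fingers":-1,"x":0.005,"y":0,"z":0.085,"spin":0},{"fingers":-1,"x":0.005,"y":0,"z":0.13,"spin":0},{"fingers":-1,"x":0.005,"y":0,"z":0.175,"spin":0},{"fingers":-1,"x":0.005,"y":0,"z":0.22,"spin":0},{"fingers":-1,"x":0.005,"y":0,"z":0.265,"spin":0},{"fingers":-1,"x":0.005,"y":0,"z":0.31,"spin":0},{"fingers":-1,"x":0.005,"y":0,"z":0.35,"spin":0},{"fingers":-1,"x":0.005,"y":0,"z":0.38,"spin":0},{"fingers":-1,"x":0.005,"y":0,"z":0.386,"spin":0}]'
python3 -m handwheel '[{"fingers":-1,"x":0,"y":0.03,"z":0,"spin":0},{"fingers":-1,"x":0,"y":0.06,"z":0,"spin":0},{"fingers":-1,"x":0,"y":0.09,"z":0,"spin":0},{"fingers":-1,"x":0,"y":0.12,"z":0,"spin":0},{"fingers":-1,"x":0,"y":0.145,"z":0,"spin":0},{"fingers":-1,"x":0,"y":0.16,"z":0,"spin":0},{"fingers":-1,"x":0,"y":0.17,"z":0,"spin":0},{"fingers":-1,"x":0,"y":0.172,"z":0,"spin":0},{"fingers":-1,"x":0,"y":0.172,"z":0,"spin":0},{"fingers":-1,"x":0,"y":0.172,"z":0,"spin":0}]'
python3 -c "
from h import *
go([.566,.380,.0545],0.5)"
```

```text
time_s: 12.25
ee_pos: [0.5638, 0.3832, 0.2315]
eef_rot: [-1.571, 0.001, 0.008]
force: [-1.2, 0.2, -2.3]
grip_width: 0.0155
time_s: 13.25
ee_pos: [0.5652, 0.3804, 0.0617]
eef_rot: [-1.57, -0.002, 0.005]
force: [-1.0, -1.7, -1.3]
grip_width: 0.0158
shift [ 0.0008  0.0072 -0.0004] spin -0.1963371483335976 q6 0.533 at [0.5652 0.3804 0.0617]
```

```bash
python3 -m handwheel '[{"fingers":-1,"x":0,"y":0.001,"z":0,"spin":0},{"fingers":-1,"x":0,"y":0.002,"z":0,"spin":0},{"fingers":-1,"x":0,"y":0.003,"z":0,"spin":0},{"fingers":-1,"x":0,"y":0.004,"z":0,"spin":0},{"fingers":-1,"x":0,"y":0.005,"z":0,"spin":0},{"fingers":-1,"x":0,"y":0.0055,"z":0,"spin":0},{"fingers":-1,"x":0,"y":0.006,"z":0,"spin":0},{"fingers":-1,"x":0,"y":0.0065,"z":0,"spin":0},{"fingers":-1,"x":0,"y":0.007,"z":0,"spin":0},{"fingers":-1,"x":0,"y":0.007,"z":0,"spin":0}]'
```

```text
time_s: 14.25
ee_pos: [0.5647, 0.3802, 0.0545]
eef_rot: [-1.571, -0.0, 0.005]
force: [-5.4, -3.8, 7.5]
grip_width: 0.0154
```

```bash
python3 -m handwheel '[{"fingers":-0.36,"x":0,"y":0,"z":0,"spin":0},{"fingers":-0.36,"x":0,"y":0,"z":0,"spin":0},{"fingers":-0.36,"x":0,"y":0,"z":0,"spin":0},{"fingers":-0.36,"x":0,"y":0,"z":0,"spin":0},{"fingers":-0.36,"x":0,"y":-0.02,"z":0,"spin":0},{"fingers":-0.36,"x":0,"y":-0.05,"z":0,"spin":0},{"fingers":-0.36,"x":0,"y":-0.09,"z":0,"spin":0},{"fingers":-0.36,"x":0,"y":-0.13,"z":0,"spin":0},{"fingers":-0.36,"x":0,"y":-0.165,"z":0,"spin":0},{"fingers":-0.36,"x":0,"y":-0.165,"z":0,"spin":0}]'
python3 -c "
from h import *
go([.513,-.006,.16],0.5)"
```

```text
time_s: 15.25
ee_pos: [0.566, 0.3809, 0.2244]
eef_rot: [-1.566, -0.007, 0.005]
force: [0.4, 0.3, -0.2]
grip_width: 0.0303
shift [-0.0555  0.0623 -0.3869] spin -0.19609559066570625 q6 0.533 at [0.566  0.3809 0.2244]
```

```bash
python3 -m handwheel '[{"fingers":-0.36,"x":-0.053,"y":0,"z":-0.045,"spin":0},{"fingers":-0.36,"x":-0.053,"y":0,"z":-0.09,"spin":0},{"fingers":-0.36,"x":-0.053,"y":0,"z":-0.135,"spin":0},{"fingers":-0.36,"x":-0.053,"y":0,"z":-0.18,"spin":0},{"fingers":-0.36,"x":-0.053,"y":0,"z":-0.225,"spin":0},{"fingers":-0.36,"x":-0.053,"y":0,"z":-0.27,"spin":0},{"fingers":-0.36,"x":-0.053,"y":0,"z":-0.315,"spin":0},{"fingers":-0.36,"x":-0.053,"y":0,"z":-0.355,"spin":0},{"fingers":-0.36,"x":-0.053,"y":0,"z":-0.386,"spin":0},{"fingers":-0.36,"x":-0.053,"y":0,"z":-0.386,"spin":0}]'
python3 - <<'E'
from h import *
p,d,c=shot('wrist','w4'); P=cloud(d,c); Z=P[...,2]; X,Y=P[...,0],P[...,1]
m=(Z>.088)&(Z<.108)&(abs(X-.513)<.025)&(abs(Y)<.07); print('handle',rect(P[m][:,:2]),np.median(Z[m]),m.sum())
m=(Z>.058)&(Z<.074)&(abs(X-.562)<.09)&(abs(Y)<.17); print('lid',rect(P[m][:,:2]),np.median(Z[m]))
go([.513,-.006,.098],0.5)
p,d,c=shot('top'); P=cloud(d,c); Z=P[...,2]
m=(Z>.04)&(Z<.07)&(np.hypot(P[...,0]-.566,P[...,1]-.38)<.1); print('nut on mat',rect(P[m][:,:2]),np.percentile(Z[m],95))
E
```

```text
time_s: 16.25
ee_pos: [0.5134, -0.0091, 0.2178]
eef_rot: [-1.571, 0.001, 0.002]
force: [0.4, 0.8, -0.5]
grip_width: 0.0302
handle [512.8  -6.1  90.4   9.7 -89.8] 0.10009979054102469 1783
lid [563.5  -0.9 292.9 141.  -89.6] 0.06662788660639435
shift [-0.0004  0.1198  0.0015] spin -0.3489952027307055 q6 -0.088 at [ 0.5135 -0.0075  0.2178]
nut on mat [562.6 380.4  66.3  16.1 -88.6] 0.05802850173042917
```

```bash
python3 -m handwheel '[{"fingers":-0.36,"x":-0.0005,"y":0.03,"z":0.001,"spin":-0.2},{"fingers":-0.36,"x":-0.0005,"y":0.06,"z":0.001,"spin":-0.2},{"fingers":-0.36,"x":-0.0005,"y":0.09,"z":0.001,"spin":-0.2},{"fingers":-0.36,"x":-0.0005,"y":0.105,"z":0.001,"spin":-0.2},{"fingers":-0.36,"x":-0.0005,"y":0.115,"z":0.001,"spin":-0.2},{"fingers":-0.36,"x":-0.0005,"y":0.12,"z":0.001,"spin":-0.2},{"fingers":-1,"x":-0.0005,"y":0.12,"z":0.001,"spin":-0.2},{"fingers":-1,"x":-0.0005,"y":0.12,"z":0.001,"spin":-0.2},{"fingers":-1,"x":-0.0005,"y":0.12,"z":0.001,"spin":-0.2},{"fingers":-1,"x":-0.0005,"y":0.12,"z":0.001,"spin":-0.2}]' 60
python3 -m handwheel '[{"fingers":-1,"x":0,"y":0,"z":0,"spin":0},{"fingers":-1,"x":0,"y":0,"z":0,"spin":0},{"fingers":-1,"x":0,"y":-0.002,"z":0,"spin":0},{"fingers":-1,"x":0,"y":-0.004,"z":0,"spin":0},{"fingers":-1,"x":0,"y":-0.006,"z":0,"spin":0},{"fingers":-1,"x":0,"y":-0.009,"z":0,"spin":0},{"fingers":-1,"x":0,"y":-0.012,"z":0,"spin":0},{"fingers":-1,"x":0,"y":-0.016,"z":0,"spin":0},{"fingers":-1,"x":0,"y":-0.02,"z":0,"spin":0},{"fingers":-1,"x":0,"y":-0.024,"z":0,"spin":0}]'
```

```text
time_s: 17.35
ee_pos: [0.5136, -0.0051, 0.0992]
eef_rot: [-1.571, -0.001, 0.009]
force: [-0.8, 0.8, 4.7]
grip_width: 0.0095
time_s: 18.35
ee_pos: [0.5133, -0.0051, 0.1229]
eef_rot: [-1.571, -0.0, 0.009]
force: [0.2, 0.3, -2.8]
grip_width: 0.0089
```

```bash
python3 -m handwheel '[{"fingers":-1,"x":0,"y":-0.01,"z":0,"spin":0},{"fingers":-1,"x":0,"y":-0.02,"z":0,"spin":0},{"fingers":-1,"x":0,"y":-0.03,"z":0,"spin":0},{"fingers":-1,"x":0,"y":-0.04,"z":0,"spin":0},{"fingers":-1,"x":0,"y":-0.05,"z":0,"spin":0},{"fingers":-1,"x":0,"y":-0.06,"z":0,"spin":0},{"fingers":-1,"x":0,"y":-0.07,"z":0,"spin":0},{"fingers":-1,"x":0,"y":-0.08,"z":0,"spin":0},{"fingers":-1,"x":0,"y":-0.085,"z":0,"spin":0},{"fingers":-1,"x":0,"y":-0.085,"z":0,"spin":0}]'
python3 - <<'E'
from h import *
go([.387,.3635,.1],5.2)
p,d,c=shot('wrist'); P=cloud(d,c); Z=P[...,2]
m=(Z>.12)&(Z<.19)&(abs(P[...,0]-.58)<.06)&(abs(P[...,1])<.16);Q=P[m]
k,*_=np.linalg.lstsq(np.c_[Q[:,:2],np.ones(len(Q))],Q[:,2],rcond=None); print('tilt',k,rect(Q[:,:2]),np.median(Q[:,2]))
E
```

```text
time_s: 19.35
ee_pos: [0.5135, -0.0052, 0.2082]
eef_rot: [-1.571, -0.001, 0.009]
force: [0.4, -0.1, -3.2]
grip_width: 0.009
shift [-0.1233  0.108   0.3698] spin -4.697487520261603 q6 -0.09 at [ 0.5135 -0.0052  0.2082]
tilt [-0.00946218  0.00033626  0.18034211] [577.    2.9 260.  114.9 -89.8] 0.17487263549078577
```

```bash
python3 -m handwheel '[{"fingers":-1,"x":-0.01,"y":0,"z":0.03,"spin":-0.5},{"fingers":-1,"x":-0.025,"y":0,"z":0.07,"spin":-1},{"fingers":-1,"x":-0.04,"y":0,"z":0.115,"spin":-1.5},{"fingers":-1,"x":-0.055,"y":0,"z":0.16,"spin":-2},{"fingers":-1,"x":-0.07,"y":0,"z":0.205,"spin":-2.5},{"fingers":-1,"x":-0.085,"y":0,"z":0.25,"spin":-3},{"fingers":-1,"x":-0.1,"y":0,"z":0.295,"spin":-3.5},{"fingers":-1,"x":-0.115,"y":0,"z":0.335,"spin":-4},{"fingers":-1,"x":-0.12,"y":0,"z":0.36,"spin":-4.7},{"fingers":-1,"x":-0.1235,"y":0,"z":0.37,"spin":-4.7}]'
python3 -m handwheel '[{"fingers":-1,"x":0,"y":0,"z":0,"spin":0},{"fingers":-1,"x":0,"y":0,"z":0,"spin":0},{"fingers":-1,"x":0,"y":0,"z":0,"spin":0},{"fingers":-1,"x":0,"y":0.02,"z":0,"spin":0},{"fingers":-1,"x":0,"y":0.04,"z":0,"spin":0},{"fingers":-1,"x":0,"y":0.06,"z":0,"spin":0},{"fingers":-1,"x":0,"y":0.08,"z":0,"spin":0},{"fingers":-1,"x":0,"y":0.1,"z":0,"spin":0},{"fingers":-1,"x":0,"y":0.1,"z":0,"spin":0},{"fingers":-1,"x":0,"y":0.1,"z":0,"spin":0}]'
python3 - <<'E'
from h import *
go([.387,.3635,.0465],5.2)
p,d,c=shot('top','top1'); P=cloud(d,c); Z=P[...,2]
m=(Z>.055)&(Z<.095)&(abs(P[...,0]-.436)<.11)&(abs(P[...,1]-.37)<.2);Q=P[m]; print('lid',rect(Q[:,:2]),np.median(Q[:,2]))
m=(Z>.04)&(Z<.07)&(np.hypot(P[...,0]-.566,P[...,1]-.38)<.04); print('nut on mat',rect(P[m][:,:2]))
cv2.imwrite('pics/top1c.png',cv2.resize(p[190:280,245:385,::-1],None,fx=5,fy=5,interpolation=cv2.INTER_CUBIC))
E
```

```text
time_s: 20.4
ee_pos: [0.3854, 0.3656, 0.2067]
eef_rot: [-1.571, 0.001, 0.093]
force: [0.3, 0.1, -3.2]
grip_width: 0.0095
time_s: 21.4
ee_pos: [0.387, 0.3633, 0.1081]
eef_rot: [-1.571, -0.0, 0.09]
force: [-0.2, -0.8, -1.9]
grip_width: 0.0093
shift [0.     0.0616 0.0002] spin -0.05155333559790165 q6 0.595 at [0.387  0.3633 0.1081]
lid [453.2 389.3 368.3 155.5  85.3] 0.07436723253049538
nut on mat [562.2 379.7  65.5  15.7 -88.9]
```

View pics/top1.png

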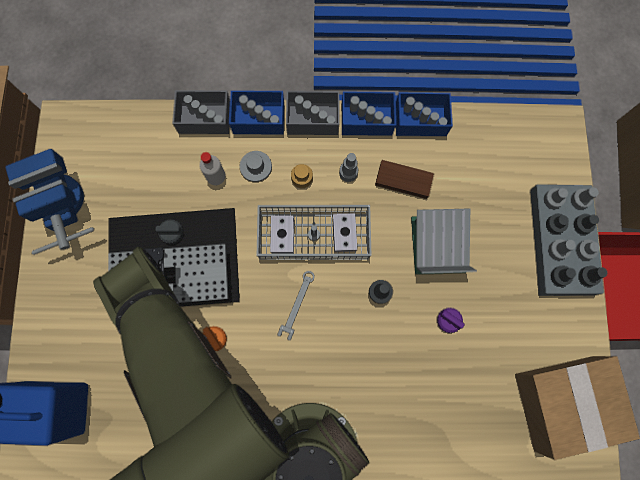

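View pics/top1c.png

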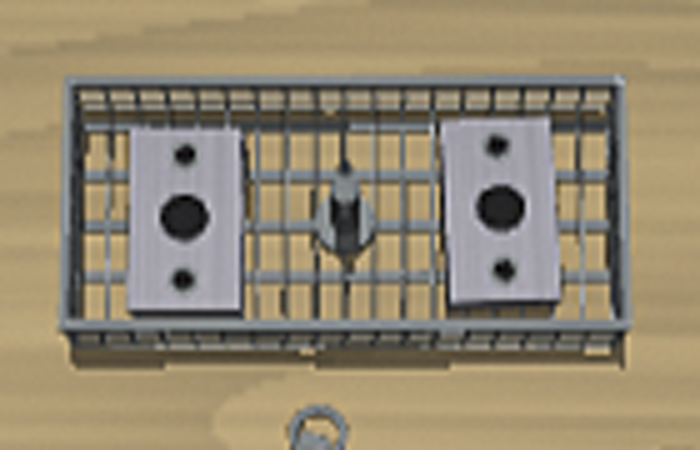

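The lid hangs over the near part of the mat with the nut clear at (168,231). The basket holds a left plate at (282,234) and a right plate at (345,231), long sides along x. Now I lower the lid.

```bash
python3 -m handwheel '[{"fingers":-1,"x":0,"y":0.015,"z":0,"spin":0},{"fingers":-1,"x":0,"y":0.03,"z":0,"spin":0},{"fingers":-1,"x":0,"y":0.04,"z":0,"spin":0},{"fingers":-1,"x":0,"y":0.048,"z":0,"spin":0},{"fingers":-1,"x":0,"y":0.054,"z":0,"spin":0},{"fingers":-1,"x":0,"y":0.057,"z":0,"spin":0},{"fingers":-1,"x":0,"y":0.059,"z":0,"spin":0},{"fingers":-1,"x":0,"y":0.0605,"z":0,"spin":0},{"fingers":-1,"x":0,"y":0.0615,"z":0,"spin":0},{"fingers":-1,"x":0,"y":0.0615,"z":0,"spin":0}]'
```

```text
time_s: 22.45
ee_pos: [0.3866, 0.3639, 0.0462]
eef_rot: [-1.57, -0.0, 0.091]
force: [0.0, 0.2, -0.9]
grip_width: 0.0091
```

```bash
python3 -m handwheel '[{"fingers":-1,"x":0,"y":0.001,"z":0,"spin":0},{"fingers":-0.36,"x":0,"y":0.001,"z":0,"spin":0},{"fingers":-0.36,"x":0,"y":0.001,"z":0,"spin":0},{"fingers":-0.36,"x":0,"y":0.001,"z":0,"spin":0},{"fingers":-0.36,"x":0,"y":0.001,"z":0,"spin":0},{"fingers":-0.36,"x":0,"y":-0.01,"z":0,"spin":0},{"fingers":-0.36,"x":0,"y":-0.04,"z":0,"spin":0},{"fingers":-0.36,"x":0,"y":-0.08,"z":0,"spin":0},{"fingers":-0.36,"x":0,"y":-0.12,"z":0,"spin":0},{"fingers":-0.36,"x":0,"y":-0.165,"z":0,"spin":0}]'
python3 - <<'E'
from h import *
p,d,c=shot('wrist','w5'); P=cloud(d,c); Z=P[...,2]
m=(Z>.006)&(Z<.025)&(abs(P[...,0]-.436)<.12)&(abs(P[...,1]-.37)<.2);Q=P[m]; print('lid',rect(Q[:,:2]),np.percentile(Q[:,2],[5,50,95]))
z=np.load('pics/top_last.npz'); c={k:z[k] for k in z.files}; P=cloud(c['d'],c); Z=P[...,2]; X,Y=P[...,0],P[...,1]
S=cv2.cvtColor(c['p'],cv2.COLOR_RGB2HSV)[...,1]
for s in(1,-1):
    m=(abs(X-.562)<.062)&((Y+.006)*s>.03)&((Y+.006)*s<.135)&(Z>.012)&(Z<.055); print(np.histogram(Z[m],np.arange(.012,.056,.004))[0]); 
    for lo,hi in((.012,.026),(.027,.04)):
        q=m&(Z>lo)&(Z<hi); 
        q=cv2.morphologyEx(q.astype(np.uint8),cv2.MORPH_OPEN,np.ones((5,5)))>0
        if q.sum()>100: print(lo,rect(P[q][:,:2]),np.median(Z[q]),q.sum())
go([.562,-.006,.24],90)
E
```

```text
time_s: 23.45
ee_pos: [0.3861, 0.3634, 0.213]
eef_rot: [-1.571, 0.0, 0.091]
force: [0.5, 0.0, -0.2]
grip_width: 0.0299
lid [462.9 369.4 302.6 192.6 -84.9] [0.01234039 0.01364581 0.01498528]
[ 16  22  13  39 252 409 123   4   3   0]
0.027 [556.   80.4  99.4  58.7   0.9] 0.033199839785491236 730
[ 10   3  11  41 297 385 111   8   0   0]
0.027 [562.8 -88.9  99.3  59.4   2.1] 0.03282141404786987 728
shift [ 0.1399 -0.02   -0.3851] spin -84.79567539384487 q6 0.595 at [0.3879 0.365  0.221 ]
```

```bash
python3 -c "
from h import *
go([.569,-.089,.2],-88)"; python3 -m handwheel '[{"fingers":0.617,"x":0.139,"y":0,"z":-0.04,"spin":8},{"fingers":0.617,"x":0.139,"y":0,"z":-0.08,"spin":16},{"fingers":0.617,"x":0.139,"y":0,"z":-0.12,"spin":24},{"fingers":0.617,"x":0.139,"y":0,"z":-0.16,"spin":32},{"fingers":0.617,"x":0.139,"y":0,"z":-0.2,"spin":40},{"fingers":0.617,"x":0.139,"y":0,"z":-0.25,"spin":48},{"fingers":0.617,"x":0.139,"y":0,"z":-0.3,"spin":56},{"fingers":0.617,"x":0.139,"y":0,"z":-0.35,"spin":64},{"fingers":0.617,"x":0.139,"y":0,"z":-0.4,"spin":72},{"fingers":0.617,"x":0.139,"y":0,"z":-0.46,"spin":80}]'
python3 -c "
from h import *
go([.569,-.089,.2],-88)"
```

```text
shift [ 0.139   0.0195 -0.4686] spin -86.79565157493539 q6 0.595 at [0.3879 0.365  0.221 ]
time_s: 24.5
ee_pos: [0.5639, -0.0563, 0.2117]
eef_rot: [-1.57, -0.0, -1.311]
force: [-0.0, 0.4, -0.2]
grip_width: 0.0757
shift [ 0.0329  0.0117 -0.0035] spin 12.873974954014642 q6 1.147 at [ 0.5639 -0.0563  0.2117]
```

```bash
python3 -m handwheel '[{"fingers":0.617,"x":0.033,"y":0.01,"z":-0.0035,"spin":6.5},{"fingers":0.617,"x":0.033,"y":0.01,"z":-0.0035,"spin":12.9},{"fingers":0.617,"x":0.033,"y":0.01,"z":-0.0035,"spin":12.9},{"fingers":0.617,"x":0.033,"y":0.01,"z":-0.0035,"spin":12.9},{"fingers":0.617,"x":0.033,"y":0.01,"z":-0.0035,"spin":12.9},{"fingers":0.617,"x":0.033,"y":0.01,"z":-0.0035,"spin":12.9},{"fingers":0.617,"x":0.033,"y":0.01,"z":-0.0035,"spin":12.9},{"fingers":0.617,"x":0.033,"y":0.01,"z":-0.0035,"spin":12.9},{"fingers":0.617,"x":0.033,"y":0.01,"z":-0.0035,"spin":12.9},{"fingers":0.617,"x":0.033,"y":0.01,"z":-0.0035,"spin":12.9}]'
cat >> h.py <<'E'
def basket():
    p,d,c=shot('wrist'); P=cloud(d,c); Z=P[...,2]; X,Y=P[...,0],P[...,1]
    for s in(1,-1):
        for lo,hi in((.013,.025),(.027,.041)):
            q=(abs(X-.562)<.062)&((Y+.006)*s>.025)&((Y+.006)*s<.138)&(Z>lo)&(Z<hi)
            q=cv2.morphologyEx(q.astype(np.uint8),cv2.MORPH_OPEN,np.ones((13,13)))
            n,l,st,_=cv2.connectedComponentsWithStats(q)
            if n>1:
                i=1+st[1:,4].argmax(); q=l==i
                print('LR'[s<0],lo,rect(P[q][:,:2]),np.median(Z[q]).round(4),q.sum())
    return p,P
E
python3 - <<'E'
from h import *
p,P=basket(); go([.569,-.089,.043],-88)
Z=P[...,2];print(rect(P[(Z>.055)&(Z<.07)&(abs(P[...,0]-.56)<.09)&(abs(P[...,1])<.17)][:,:2]))
cv2.imwrite('pics/w6.png',p[:,:,::-1])
E
```

```text
time_s: 25.5
ee_pos: [0.5694, -0.087, 0.2009]
eef_rot: [-1.571, 0.0, -1.53]
force: [-0.2, -0.1, 0.9]
grip_width: 0.0758
L 0.027 [5.595e+02 7.980e+01 1.003e+02 6.110e+01 1.000e-01] 0.0334 8255
R 0.027 [565.7 -88.  100.4  59.9   2.8] 0.0335 7993
shift [ 0.002   0.1579 -0.0005] spin 0.3114102674355479 q6 1.315 at [ 0.5694 -0.087   0.2009]
[562.2  -4.9 298.2 137.3 -89.5]
```

View pics/w6.png

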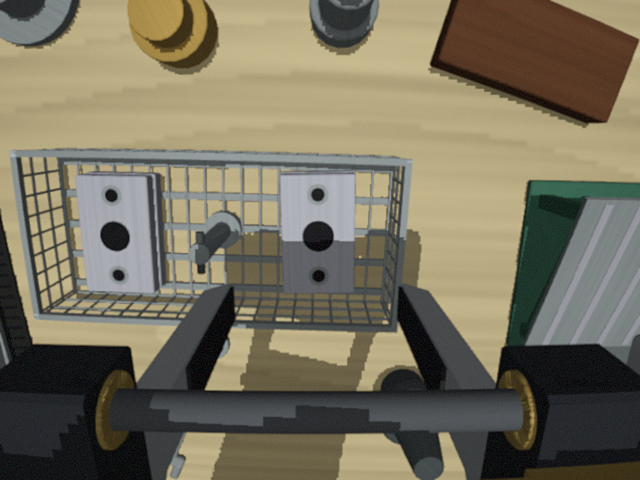

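The plate sits square between the fingers, centred at (318,235). The right finger clears the basket's end wall at (400,240), so I descend and grip.

```bash
python3 -m handwheel '[{"fingers":0.617,"x":0.001,"y":0.03,"z":0.0025,"spin":-0.2},{"fingers":0.617,"x":0.001,"y":0.06,"z":0.0025,"spin":-0.2},{"fingers":0.617,"x":0.001,"y":0.09,"z":0.0025,"spin":-0.2},{"fingers":0.617,"x":0.001,"y":0.12,"z":0.0025,"spin":-0.2},{"fingers":0.617,"x":0.001,"y":0.145,"z":0.0025,"spin":-0.2},{"fingers":0.617,"x":0.001,"y":0.157,"z":0.0025,"spin":-0.2},{"fingers":0.617,"x":0.001,"y":0.158,"z":0.0025,"spin":-0.2},{"fingers":-1,"x":0.001,"y":0.158,"z":0.0025,"spin":-0.2},{"fingers":-1,"x":0.001,"y":0.158,"z":0.0025,"spin":-0.2},{"fingers":-1,"x":0.001,"y":0.158,"z":0.0025,"spin":-0.2}]' 40
python3 -m handwheel '[{"fingers":-1,"x":0,"y":0,"z":0,"spin":0},{"fingers":-1,"x":0,"y":-0.002,"z":0,"spin":0},{"fingers":-1,"x":0,"y":-0.005,"z":0,"spin":0},{"fingers":-1,"x":0,"y":-0.02,"z":0,"spin":0},{"fingers":-1,"x":0,"y":-0.04,"z":0,"spin":0},{"fingers":-1,"x":0,"y":-0.06,"z":0,"spin":0},{"fingers":-1,"x":0,"y":-0.08,"z":0,"spin":0},{"fingers":-1,"x":0,"y":-0.1,"z":0,"spin":0},{"fingers":-1,"x":0,"y":-0.12,"z":0,"spin":0},{"fingers":-1,"x":0,"y":-0.12,"z":0,"spin":0}]'
python3 - <<'E'
from h import *
p,P=basket()
Z=P[...,2]; p,R,o=tool(); r=np.hypot(P[...,0]-p[0],P[...,1]-p[1]); m=(r<.06)&(abs(Z-p[2]+.013)<.02)&(abs(P[...,1]-p[1])<.026); print('held',rect(P[m][:,:2]),np.percentile(Z[m],[10,50,90])-p[2],p)
E
```

```text
time_s: 26.55
ee_pos: [0.5726, -0.0881, 0.0443]
eef_rot: [-1.569, -0.001, -1.527]
force: [-0.3, -0.9, 5.4]
grip_width: 0.0593
time_s: 27.55
ee_pos: [0.573, -0.0881, 0.1665]
eef_rot: [-1.566, -0.001, -1.527]
force: [0.8, -1.0, -2.0]
grip_width: 0.0595
L 0.027 [5.592e+02 7.950e+01 1.003e+02 6.120e+01 5.000e-01] 0.0334 9222
R 0.013 [605.1 -85.3  59.5  22.9 -87. ] 0.0195 2204
held [574.1 -88.   86.7  52.    0. ] [-0.00960144 -0.00874522 -0.00793668] [ 0.57235638 -0.08797385  0.16443993]
```

```bash
python3 -c "
from h import *
go([.526,-.3447,.165],-86.7)"; python3 -m handwheel '[{"fingers":-1,"x":0.04,"y":0,"z":-0.007,"spin":-1.1},{"fingers":-1,"x":0.08,"y":0,"z":-0.015,"spin":-1.1},{"fingers":-1,"x":0.12,"y":0,"z":-0.023,"spin":-1.1},{"fingers":-1,"x":0.16,"y":0,"z":-0.03,"spin":-1.1},{"fingers":-1,"x":0.2,"y":0,"z":-0.035,"spin":-1.1},{"fingers":-1,"x":0.235,"y":0,"z":-0.035,"spin":-1.1},{"fingers":-1,"x":0.257,"y":0,"z":-0.035,"spin":-1.1},{"fingers":-1,"x":0.257,"y":0,"z":-0.035,"spin":-1.1},{"fingers":-1,"x":0.257,"y":0,"z":-0.035,"spin":-1.1},{"fingers":-1,"x":0.257,"y":0,"z":-0.035,"spin":-1.1}]'
python3 - <<'E'
from h import *
p,d,c=shot('wrist','w7'); P=cloud(d,c); go([.526,-.3447,.098],-86.7)
Z=P[...,2]; m=(abs(P[...,0]-.56)<.06)&(abs(P[...,1]+.345)<.09)&(Z<.1)&(Z>.03)
Q=P[m];A=np.c_[Q[:,:2],np.ones(len(Q))]; k=np.array([.3595,.0205,-.1273])
for t in(.02,.01,.004,.003):
    g=abs(A@k-Q[:,2])<t; k,*_=np.linalg.lstsq(A[g],Q[g,2],rcond=None)
print(k,g.sum(), Q[g].min(0),Q[g].max(0))
E
```

```text
shift [ 0.2545 -0.0005 -0.0575] spin -0.7936746971106885 q6 1.311 at [ 0.5724 -0.088   0.1644]
time_s: 28.6
ee_pos: [0.5482, -0.3451, 0.1624]
eef_rot: [-1.571, 0.001, -1.507]
force: [-0.5, 0.3, -2.9]
grip_width: 0.0596
shift [-0.0018  0.0647 -0.0222] spin 0.3687895664149323 q6 0.888 at [ 0.5483 -0.3451  0.1627]
[ 0.36251398  0.01146123 -0.13176734] 20513 [ 0.50575203 -0.4150872   0.04775174] [ 0.61829258 -0.27115766  0.08908592]
```

View pics/w7.png

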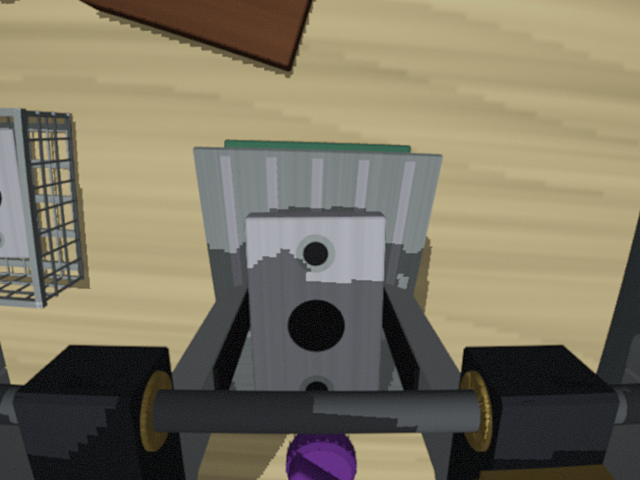

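The plate is held square over the shelf surface, which spans pixels 195-440 with its middle line near column 318. Now I lower it to just above the slope.

```bash
python3 -m handwheel '[{"fingers":-1,"x":-0.001,"y":0,"z":-0.01,"spin":0},{"fingers":-1,"x":-0.001,"y":0,"z":-0.0205,"spin":0},{"fingers":-1,"x":-0.001,"y":0.015,"z":-0.0205,"spin":0},{"fingers":-1,"x":-0.001,"y":0.03,"z":-0.0205,"spin":0},{"fingers":-1,"x":-0.001,"y":0.045,"z":-0.0205,"spin":0},{"fingers":-1,"x":-0.001,"y":0.055,"z":-0.0205,"spin":0},{"fingers":-1,"x":-0.001,"y":0.062,"z":-0.0205,"spin":0},{"fingers":-1,"x":-0.001,"y":0.062,"z":-0.0205,"spin":0},{"fingers":-1,"x":-0.001,"y":0.062,"z":-0.0205,"spin":0},{"fingers":-1,"x":-0.001,"y":0.062,"z":-0.0205,"spin":0}]'
python3 -m handwheel '[{"fingers":-1,"x":0,"y":0.002,"z":0,"spin":0},{"fingers":-1,"x":0,"y":0.004,"z":0,"spin":0},{"fingers":-1,"x":0,"y":0.006,"z":0,"spin":0},{"fingers":-1,"x":0,"y":0.008,"z":0,"spin":0},{"fingers":-1,"x":0,"y":0.010,"z":0,"spin":0},{"fingers":-1,"x":0,"y":0.012,"z":0,"spin":0},{"fingers":-1,"x":0,"y":0.013,"z":0,"spin":0},{"fingers":-1,"x":0,"y":0.014,"z":0,"spin":0},{"fingers":-1,"x":0,"y":0.014,"z":0,"spin":0},{"fingers":-1,"x":0,"y":0.014,"z":0,"spin":0}]' 8
```

```text
time_s: 29.65
ee_pos: [0.528, -0.3467, 0.1016]
eef_rot: [-1.57, -0.001, -1.508]
force: [-0.0, 0.1, -2.2]
grip_width: 0.0595
time_s: 30.65
ee_pos: [0.5277, -0.3465, 0.087]
eef_rot: [-1.571, -0.0, -1.508]
force: [-0.4, 0.1, -2.6]
grip_width: 0.0597
```

```bash
python3 -m handwheel '[{"fingers":-1,"x":0,"y":0.001,"z":0,"spin":0},{"fingers":-1,"x":0,"y":0.002,"z":0,"spin":0},{"fingers":-1,"x":0,"y":0.003,"z":0,"spin":0},{"fingers":-1,"x":0,"y":0.004,"z":0,"spin":0},{"fingers":-1,"x":0,"y":0.005,"z":0,"spin":0},{"fingers":-1,"x":0,"y":0.006,"z":0,"spin":0},{"fingers":-1,"x":0,"y":0.007,"z":0,"spin":0},{"fingers":-1,"x":0,"y":0.007,"z":0,"spin":0},{"fingers":-1,"x":0,"y":0.007,"z":0,"spin":0},{"fingers":-1,"x":0,"y":0.007,"z":0,"spin":0}]' 8
cat >> h.py <<'E'
def held(tag=None,show=1):
    """plane of the plate under the gripper from the wrist view"""
    p,d,c=shot('wrist',tag); P=cloud(d,c); t,R,o=tool()
    a=np.radians(2.5); D=P-t; f=D[...,0]*np.cos(a)+D[...,1]*np.sin(a); s=-D[...,0]*np.sin(a)+D[...,1]*np.cos(a)
    m=(abs(s)<.024)&(f>.0)&(f<.045)&(D[...,2]<.02)&(D[...,2]>-.04); Q=P[m]
    A=np.c_[f[m],s[m],np.ones(m.sum())]; k=np.linalg.lstsq(A,D[m][:,2],rcond=None)[0]
    for _ in range(4):
        g=abs(A@k-D[m][:,2])<.004; k=np.linalg.lstsq(A[g],D[m][g,2],rcond=None)[0]
    print('slope',np.arctan(k[:2]).round(3),'z-tcp',k[2].round(4),g.sum(),'force',np.round(o['force'],1)); return P
E
python3 -c "
from h import *
held()"
```

```text
time_s: 31.65
ee_pos: [0.528, -0.3465, 0.0811]
eef_rot: [-1.57, -0.001, -1.508]
force: [-1.5, 3.0, 9.0]
grip_width: 0.0597
slope [ 0.327 -0.005] z-tcp -0.0103 9540 force [-2.8  3.8  8.3]
```

The plate has pivoted to slope 0.33, almost the shelf's 0.35. I release it and go up.

```bash
python3 -m handwheel '[{"fingers":0.5,"x":0,"y":0,"z":0,"spin":0},{"fingers":0.5,"x":0,"y":0,"z":0,"spin":0},{"fingers":0.5,"x":0,"y":0,"z":0,"spin":0},{"fingers":0.5,"x":0,"y":-0.005,"z":0,"spin":0},{"fingers":0.5,"x":0,"y":-0.02,"z":0,"spin":0},{"fingers":0.5,"x":0,"y":-0.05,"z":0.01,"spin":0},{"fingers":-1,"x":0,"y":-0.08,"z":0.03,"spin":0},{"fingers":-1,"x":0,"y":-0.08,"z":0.05,"spin":0},{"fingers":-1,"x":0,"y":-0.08,"z":0.05,"spin":0},{"fingers":-1,"x":0,"y":-0.08,"z":0.05,"spin":0}]' 20
cat >> h.py <<'E'
O=np.array([.471,-.348,.035])
def shelfplates(cam='wrist',tag=None):
    p,d,c=shot(cam,tag); P=cloud(d,c)
    a=np.radians(2.5); t=.347
    ux=np.array([np.cos(t)*np.cos(a),np.cos(t)*np.sin(a),np.sin(t)]); uy=np.array([-np.sin(a),np.cos(a),0]); n=np.cross(ux,uy)
    D=P-O; x,y,h=D@ux,D@uy,D@n
    on=(abs(y)<.08)&(x>-.01)&(x<.165)
    print('surface h',np.median(h[on&(abs(h)<.005)]) if (on&(abs(h)<.005)).sum() else None,'top x',np.percentile(x[on&(abs(h)<.004)],99.5) if (on&(abs(h)<.004)).sum() else None)
    for i in range(1,5):
        q=on&(abs(h-.014*i)<.005)
        q=cv2.morphologyEx(q.astype(np.uint8),cv2.MORPH_OPEN,np.ones((7,7)))>0
        if q.sum()>150:
            print(i,'rect xy',rect(np.c_[x[q],y[q]]),'h',np.median(h[q]).round(4),q.sum(),'highend',np.percentile(x[q],99).round(4))
    q=(abs(y)<.06)&(x<.02)&(x>-.03)&(h>.02)&(h<.07)
    if q.sum()>30: print('backstop',np.percentile(x[q],[5,50,95]).round(4),h[q].max().round(4),q.sum())
    return P
E
python3 -c "
from h import *
shelfplates();shelfplates('top')
go([.59,-.343,.11])"
```

```text
time_s: 32.7
ee_pos: [0.5774, -0.3432, 0.1603]
eef_rot: [-1.571, 0.0, -1.508]
force: [0.0, -0.6, -1.0]
grip_width: 0.0421
surface h 0.00011601290903986193 top x 0.15394947403443268
1 rect xy [ 54.1   5.3 108.   73.5  -0.2] h 0.0139 9712 highend 0.1068
4 rect xy [  2.   -1.9 105.    4.3  89.2] h 0.0561 1792 highend 0.0038
backstop [-0.0009  0.0018  0.0032] 0.0628 2935
surface h -0.000532329266398487 top x 0.15098602092983546
shift [0.0004 0.0499 0.0131] spin None q6 0.917 at [ 0.5769 -0.3434  0.1599]
```

```bash
python3 -m handwheel '[{"fingers":-1,"x":0,"y":0,"z":0.014,"spin":0},{"fingers":-1,"x":0,"y":0,"z":0.014,"spin":0},{"fingers":-1,"x":0,"y":0,"z":0.014,"spin":0},{"fingers":-1,"x":0,"y":0,"z":0.014,"spin":0},{"fingers":-1,"x":0,"y":0.01,"z":0.014,"spin":0},{"fingers":-1,"x":0,"y":0.03,"z":0.014,"spin":0},{"fingers":-1,"x":0,"y":0.05,"z":0.014,"spin":0},{"fingers":-1,"x":0,"y":0.056,"z":0.014,"spin":0},{"fingers":-1,"x":0,"y":0.058,"z":0.014,"spin":0},{"fingers":-1,"x":0,"y":0.058,"z":0.014,"spin":0}]'
python3 -m handwheel '[{"fingers":-1,"x":0,"y":0.0005,"z":-0.0015,"spin":0},{"fingers":-1,"x":0,"y":0.001,"z":-0.003,"spin":0},{"fingers":-1,"x":0,"y":0.0015,"z":-0.0045,"spin":0},{"fingers":-1,"x":0,"y":0.002,"z":-0.006,"spin":0},{"fingers":-1,"x":0,"y":0.0025,"z":-0.007,"spin":0},{"fingers":-1,"x":0,"y":0.003,"z":-0.008,"spin":0},{"fingers":-1,"x":0,"y":0.0033,"z":-0.009,"spin":0},{"fingers":-1,"x":0,"y":0.0036,"z":-0.010,"spin":0},{"fingers":-1,"x":0,"y":0.004,"z":-0.011,"spin":0},{"fingers":-1,"x":0,"y":0.004,"z":-0.011,"spin":0}]'
```

```text
time_s: 33.8
ee_pos: [0.5916, -0.3426, 0.1024]
eef_rot: [-1.57, -0.0, -1.508]
force: [-0.9, 0.4, -0.0]
grip_width: 0.0001
time_s: 34.8
ee_pos: [0.5805, -0.3432, 0.0979]
eef_rot: [-1.571, 0.0, -1.508]
force: [-0.1, 0.3, 0.7]
grip_width: 0.0005
```

```bash
python3 -m handwheel '[{"fingers":-1,"x":0,"y":0.0003,"z":-0.001,"spin":0},{"fingers":-1,"x":0,"y":0.0006,"z":-0.002,"spin":0},{"fingers":-1,"x":0,"y":0.001,"z":-0.003,"spin":0},{"fingers":-1,"x":0,"y":0.0013,"z":-0.0035,"spin":0},{"fingers":-1,"x":0,"y":0.0016,"z":-0.004,"spin":0},{"fingers":-1,"x":0,"y":0.0018,"z":-0.0045,"spin":0},{"fingers":-1,"x":0,"y":0.0018,"z":-0.005,"spin":0},{"fingers":-1,"x":0,"y":0.0018,"z":-0.005,"spin":0},{"fingers":-1,"x":0,"y":0.0018,"z":-0.005,"spin":0},{"fingers":-1,"x":0,"y":0.0018,"z":-0.005,"spin":0}]'
```

```text
time_s: 35.8
ee_pos: [0.5755, -0.3435, 0.0961]
eef_rot: [-1.571, 0.0, -1.508]
force: [1.6, -0.9, 1.7]
grip_width: 0.0003
```

```bash
python3 -m handwheel '[{"fingers":-1,"x":0,"y":0.0003,"z":-0.0005,"spin":0},{"fingers":-1,"x":0,"y":0.0006,"z":-0.001,"spin":0},{"fingers":-1,"x":0,"y":0.0006,"z":-0.0015,"spin":0},{"fingers":-1,"x":0,"y":0.0006,"z":-0.002,"spin":0},{"fingers":-1,"x":0,"y":0.0006,"z":-0.0025,"spin":0},{"fingers":-1,"x":0,"y":0.0006,"z":-0.003,"spin":0},{"fingers":-1,"x":0,"y":0.0006,"z":-0.0035,"spin":0},{"fingers":-1,"x":0,"y":0.0006,"z":-0.0035,"spin":0},{"fingers":-1,"x":0,"y":0.0006,"z":-0.0035,"spin":0},{"fingers":-1,"x":0,"y":0.0006,"z":-0.0035,"spin":0}]'
python3 -c "
from h import *
shelfplates(tag='w8')"
```

```text
time_s: 36.8
ee_pos: [0.573, -0.344, 0.0962]
eef_rot: [-1.568, -0.002, -1.508]
force: [7.9, -1.3, 1.1]
grip_width: 0.0006
surface h 0.0001508152047666998 top x 0.1540104679386449
1 rect xy [ 67.3   8.4 123.1  59.4 -15.9] h 0.0144 1712 highend 0.126
2 rect xy [ 66.9  -5.8 131.5  24.5   5.9] h 0.028 642 highend 0.1313
3 rect xy [133.7   0.6  24.9   6.1  89.7] h 0.0419 721 highend 0.1365
4 rect xy [138.5   0.5  25.1   5.6  87.1] h 0.0546 675 highend 0.1407
backstop [0.0011 0.0021 0.0031] 0.0346 276
```

View pics/w8.png

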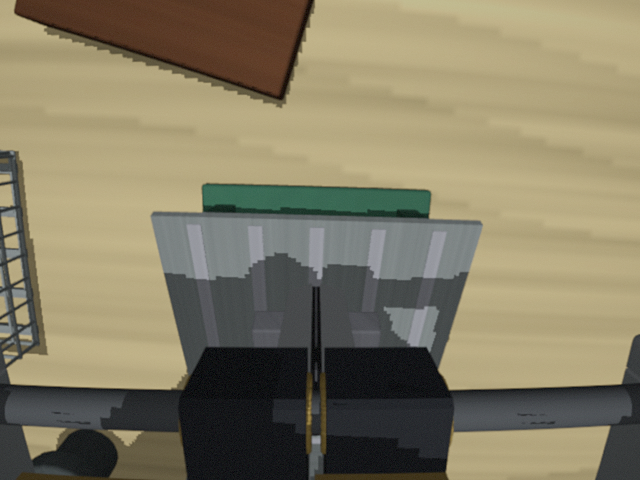

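Plate 1 is home against the backstop: the push force rose to 8 N at the expected place. I go back for the lower right plate.

```bash
python3 -m handwheel '[{"fingers":-1,"x":0,"y":-0.002,"z":0.01,"spin":0},{"fingers":-1,"x":0,"y":-0.04,"z":0.01,"spin":0},{"fingers":-1,"x":0,"y":-0.08,"z":0.01,"spin":0},{"fingers":0.617,"x":-0.04,"y":-0.104,"z":0.01,"spin":0},{"fingers":0.617,"x":-0.085,"y":-0.104,"z":0.01,"spin":0},{"fingers":0.617,"x":-0.13,"y":-0.104,"z":0.01,"spin":0},{"fingers":0.617,"x":-0.175,"y":-0.104,"z":0.01,"spin":0},{"fingers":0.617,"x":-0.22,"y":-0.104,"z":0.01,"spin":0},{"fingers":0.617,"x":-0.25,"y":-0.104,"z":0.01,"spin":0},{"fingers":0.617,"x":-0.255,"y":-0.104,"z":0.01,"spin":0}]'
python3 -c "
from h import *
basket(); shelfplates('top'); go([.570,-.088,.029],-88)"
```

```text
time_s: 37.85
ee_pos: [0.5655, -0.0858, 0.1996]
eef_rot: [-1.572, 0.0, -1.505]
force: [-0.0, -0.1, -0.9]
grip_width: 0.0529
L 0.027 [544.1  79.8  69.   61.3   1.1] 0.0334 5044
R 0.013 [566.6 -87.4 100.1  59.9   3.5] 0.0195 7496
surface h -0.0001511310668369986 top x 0.15131235268234378
backstop [-0.0035 -0.0001  0.0012] 0.0659 225
shift [-0.      0.1705  0.0042] spin 1.6734823731692359 q6 1.288 at [ 0.5659 -0.0882  0.1995]
```

```bash
python3 -m handwheel '[{"fingers":0.617,"x":-0.0005,"y":0.02,"z":0.007,"spin":0.5},{"fingers":0.617,"x":-0.0005,"y":0.05,"z":0.007,"spin":0.5},{"fingers":0.617,"x":-0.0005,"y":0.08,"z":0.007,"spin":0.5},{"fingers":0.617,"x":-0.0005,"y":0.11,"z":0.007,"spin":0.5},{"fingers":0.617,"x":-0.0005,"y":0.14,"z":0.007,"spin":0.5},{"fingers":0.617,"x":-0.0005,"y":0.16,"z":0.007,"spin":0.5},{"fingers":0.617,"x":-0.0005,"y":0.17,"z":0.007,"spin":0.5},{"fingers":0.617,"x":-0.0005,"y":0.17,"z":0.007,"spin":0.5},{"fingers":-1,"x":-0.0005,"y":0.17,"z":0.007,"spin":0.5},{"fingers":-1,"x":-0.0005,"y":0.17,"z":0.007,"spin":0.5}]' 40
python3 -m handwheel '[{"fingers":-1,"x":0,"y":0,"z":0,"spin":0},{"fingers":-1,"x":0,"y":0,"z":0,"spin":0},{"fingers":-1,"x":0,"y":-0.002,"z":0,"spin":0},{"fingers":-1,"x":0,"y":-0.01,"z":0,"spin":0},{"fingers":-1,"x":0,"y":-0.03,"z":0,"spin":0},{"fingers":-1,"x":0,"y":-0.055,"z":0,"spin":0},{"fingers":-1,"x":0,"y":-0.08,"z":0,"spin":0},{"fingers":-1,"x":0,"y":-0.11,"z":0,"spin":0},{"fingers":-1,"x":0,"y":-0.14,"z":0,"spin":0},{"fingers":-1,"x":0,"y":-0.145,"z":0,"spin":0}]'
cat >> h.py <<'E'
def inhand():
    p,P=basket(); Z=P[...,2]; p,R,o=tool()
    m=(abs(P[...,0]-p[0])<.065)&(abs(Z-p[2]+.009)<.006)&(abs(P[...,1]-p[1])<.024)
    x=P[m][:,0]; print('held far end dx',(np.percentile(x,99.5)-p[0]).round(4),'top dz',(np.median(Z[m])-p[2]).round(4),'grip',o['grip_width'],'F',np.round(o['force'],1))
E
python3 -c "
from h import *
inhand();go([.528,-.3455,.115],-86.7)"
```

```text
time_s: 38.95
ee_pos: [0.5736, -0.088, 0.0308]
eef_rot: [-1.569, -0.001, -1.517]
force: [-0.1, 0.1, 0.1]
grip_width: 0.0633
time_s: 39.95
ee_pos: [0.5741, -0.0877, 0.1784]
eef_rot: [-1.565, -0.001, -1.517]
force: [0.2, 0.1, -2.3]
grip_width: 0.0594
L 0.027 [5.593e+02 7.930e+01 1.003e+02 6.080e+01 3.000e-01] 0.0334 8488
held far end dx 0.0439 top dz -0.0097 grip 0.059354011847499125 F [ 0.  -0.4 -2.3]
shift [ 0.2549  0.062  -0.0598] spin -0.18984459489229266 q6 1.302 at [ 0.5737 -0.0877  0.1769]
```

```bash
python3 -m handwheel '[{"fingers":-1,"x":0.04,"y":0,"z":-0.01,"spin":0},{"fingers":-1,"x":0.085,"y":0,"z":-0.02,"spin":0},{"fingers":-1,"x":0.13,"y":0,"z":-0.03,"spin":0},{"fingers":-1,"x":0.175,"y":0,"z":-0.045,"spin":0},{"fingers":-1,"x":0.215,"y":0,"z":-0.055,"spin":0},{"fingers":-1,"x":0.2545,"y":0,"z":-0.064,"spin":0},{"fingers":-1,"x":0.2545,"y":0.02,"z":-0.064,"spin":0},{"fingers":-1,"x":0.2545,"y":0.04,"z":-0.064,"spin":0},{"fingers":-1,"x":0.2545,"y":0.06,"z":-0.064,"spin":0},{"fingers":-1,"x":0.2545,"y":0.06,"z":-0.064,"spin":0}]'
python3 -c "
from h import *
go([.5235,-.3455,.094],-86.7)"
```

```text
time_s: 41.0
ee_pos: [0.5213, -0.3441, 0.1102]
eef_rot: [-1.576, 0.004, -1.517]
force: [0.1, -0.3, -1.0]
grip_width: 0.0596
shift [0.0016 0.0162 0.0022] spin -0.20627660445478568 q6 0.875 at [ 0.5213 -0.3441  0.1102]
```

```bash
python3 -m handwheel '[{"fingers":-1,"x":0,"y":0,"z":0,"spin":0},{"fingers":-1,"x":0,"y":0.002,"z":0,"spin":0},{"fingers":-1,"x":0,"y":0.004,"z":0,"spin":0},{"fingers":-1,"x":0,"y":0.006,"z":0,"spin":0},{"fingers":-1,"x":0,"y":0.008,"z":0,"spin":0},{"fingers":-1,"x":0,"y":0.010,"z":0,"spin":0},{"fingers":-1,"x":0,"y":0.012,"z":0,"spin":0},{"fingers":-1,"x":0,"y":0.0135,"z":0,"spin":0},{"fingers":-1,"x":0,"y":0.0145,"z":0,"spin":0},{"fingers":-1,"x":0,"y":0.0155,"z":0,"spin":0}]' 8
python3 -c "
from h import *
held();go([.5235,-.3455,.094],-86.7)"
```

```text
time_s: 42.0
ee_pos: [0.5228, -0.3453, 0.099]
eef_rot: [-1.571, 0.0, -1.517]
force: [-0.6, -0.4, -1.0]
grip_width: 0.0599
slope [ 0.227 -0.002] z-tcp -0.011 9950 force [-0.1 -0.2 -1.5]
shift [0.0003 0.0049 0.0006] spin -0.19837928171074282 q6 0.875 at [ 0.5228 -0.3452  0.0989]
```

```bash
python3 -m handwheel '[{"fingers":-1,"x":0,"y":0.001,"z":0,"spin":0},{"fingers":-1,"x":0,"y":0.002,"z":0,"spin":0},{"fingers":-1,"x":0,"y":0.003,"z":0,"spin":0},{"fingers":-1,"x":0,"y":0.0035,"z":0,"spin":0},{"fingers":-1,"x":0,"y":0.004,"z":0,"spin":0},{"fingers":-1,"x":0,"y":0.0045,"z":0,"spin":0},{"fingers":-1,"x":0,"y":0.005,"z":0,"spin":0},{"fingers":-1,"x":0,"y":0.005,"z":0,"spin":0},{"fingers":-1,"x":0,"y":0.005,"z":0,"spin":0},{"fingers":-1,"x":0,"y":0.005,"z":0,"spin":0}]' 8
python3 -c "
from h import *
held()"
```

```text
time_s: 43.05
ee_pos: [0.523, -0.3452, 0.095]
eef_rot: [-1.57, -0.0, -1.517]
force: [-2.4, 2.5, 7.9]
grip_width: 0.06
slope [ 0.314 -0.003] z-tcp -0.0108 9671 force [-3.2  2.5  8.7]
```

```bash
python3 -m handwheel '[{"fingers":0.5,"x":0,"y":0,"z":0,"spin":0},{"fingers":0.5,"x":0,"y":0,"z":0,"spin":0},{"fingers":0.5,"x":0,"y":0,"z":0,"spin":0},{"fingers":0.5,"x":0,"y":-0.005,"z":0,"spin":0},{"fingers":0.5,"x":0,"y":-0.02,"z":0,"spin":0},{"fingers":0.5,"x":0,"y":-0.05,"z":0.01,"spin":0},{"fingers":-1,"x":0,"y":-0.07,"z":0.03,"spin":0},{"fingers":-1,"x":0,"y":-0.07,"z":0.05,"spin":0},{"fingers":-1,"x":0,"y":-0.07,"z":0.066,"spin":0},{"fingers":-1,"x":0,"y":-0.07,"z":0.066,"spin":0}]' 20
python3 -c "
from h import *
shelfplates();go([.588,-.343,.1135])"
```

```text
time_s: 44.1
ee_pos: [0.59, -0.3412, 0.165]
eef_rot: [-1.57, -0.001, -1.515]
force: [-0.9, 0.2, -1.0]
grip_width: 0.0417
surface h 0.00013411247299997516 top x 0.15401490782965452
2 rect xy [70.1  1.5 74.6 60.2  1.4] h 0.0279 7089 highend 0.1068
4 rect xy [  2.1   0.7 111.5   4.8  89.3] h 0.056 1976 highend 0.0039
backstop [-0.0001  0.002   0.0033] 0.063 4515
shift [ 0.0015  0.0511 -0.0011] spin None q6 0.937 at [ 0.589  -0.3414  0.1646]
```

```bash
python3 -m handwheel '[{"fingers":-1,"x":0.0015,"y":0,"z":0,"spin":0},{"fingers":-1,"x":0.0015,"y":0,"z":0,"spin":0},{"fingers":-1,"x":0.0015,"y":0,"z":0,"spin":0},{"fingers":-1,"x":0.0015,"y":0,"z":0,"spin":0},{"fingers":-1,"x":0.0015,"y":0.01,"z":0,"spin":0},{"fingers":-1,"x":0.0015,"y":0.03,"z":0,"spin":0},{"fingers":-1,"x":0.0015,"y":0.045,"z":0,"spin":0},{"fingers":-1,"x":0.0015,"y":0.051,"z":0,"spin":0},{"fingers":-1,"x":0.0015,"y":0.051,"z":0,"spin":0},{"fingers":-1,"x":0.0015,"y":0.051,"z":0,"spin":0}]'
python3 -m handwheel '[{"fingers":-1,"x":0,"y":0.001,"z":-0.003,"spin":0},{"fingers":-1,"x":0,"y":0.002,"z":-0.006,"spin":0},{"fingers":-1,"x":0,"y":0.003,"z":-0.009,"spin":0},{"fingers":-1,"x":0,"y":0.004,"z":-0.011,"spin":0},{"fingers":-1,"x":0,"y":0.0045,"z":-0.013,"spin":0},{"fingers":-1,"x":0,"y":0.005,"z":-0.015,"spin":0},{"fingers":-1,"x":0,"y":0.0055,"z":-0.016,"spin":0},{"fingers":-1,"x":0,"y":0.006,"z":-0.017,"spin":0},{"fingers":-1,"x":0,"y":0.006,"z":-0.018,"spin":0},{"fingers":-1,"x":0,"y":0.006,"z":-0.018,"spin":0}]'
```

```text
time_s: 45.15
ee_pos: [0.5891, -0.3433, 0.1136]
eef_rot: [-1.57, -0.0, -1.517]
force: [-0.1, -0.5, 0.8]
grip_width: 0.0004
time_s: 46.15
ee_pos: [0.5708, -0.3441, 0.107]
eef_rot: [-1.571, 0.0, -1.517]
force: [0.3, 0.9, 0.1]
grip_width: 0.0006
```

```bash
python3 -m handwheel '[{"fingers":-1,"x":0,"y":0,"z":-0.0005,"spin":0},{"fingers":-1,"x":0,"y":0,"z":-0.001,"spin":0},{"fingers":-1,"x":0,"y":0,"z":-0.0015,"spin":0},{"fingers":-1,"x":0,"y":0,"z":-0.002,"spin":0},{"fingers":-1,"x":0,"y":0,"z":-0.0025,"spin":0},{"fingers":-1,"x":0,"y":0,"z":-0.003,"spin":0},{"fingers":-1,"x":0,"y":0,"z":-0.0035,"spin":0},{"fingers":-1,"x":0,"y":0,"z":-0.0035,"spin":0},{"fingers":-1,"x":0,"y":0,"z":-0.0035,"spin":0},{"fingers":-1,"x":0,"y":0,"z":-0.0035,"spin":0}]'
```

```text
time_s: 47.15
ee_pos: [0.5685, -0.3447, 0.108]
eef_rot: [-1.568, -0.002, -1.517]
force: [8.6, -1.5, 2.1]
grip_width: 0.0008
```

```bash
python3 -m handwheel '[{"fingers":-1,"x":0,"y":-0.002,"z":0.01,"spin":0},{"fingers":-1,"x":0,"y":-0.045,"z":0.01,"spin":0},{"fingers":-1,"x":-0.02,"y":-0.09,"z":0.01,"spin":0},{"fingers":0.617,"x":-0.065,"y":-0.092,"z":0.01,"spin":0},{"fingers":0.617,"x":-0.11,"y":-0.092,"z":0.01,"spin":0},{"fingers":0.617,"x":-0.155,"y":-0.092,"z":0.01,"spin":0},{"fingers":0.617,"x":-0.2,"y":-0.092,"z":0.01,"spin":1},{"fingers":0.617,"x":-0.245,"y":-0.092,"z":0.01,"spin":2},{"fingers":0.617,"x":-0.29,"y":-0.092,"z":0.01,"spin":2.6},{"fingers":0.617,"x":-0.335,"y":-0.092,"z":0.01,"spin":2.6}]'
python3 -c "
from h import *
go([.566,.0795,.2],-89.7)"
```

```text
time_s: 48.15
ee_pos: [0.5585, -0.0076, 0.1991]
eef_rot: [-1.571, -0.0, -1.563]
force: [0.3, -0.3, -0.4]
grip_width: 0.0529
shift [-0.0871 -0.0009  0.0082] spin 0.1695401529621563 q6 1.484 at [ 0.5585 -0.0076  0.1991]
```

```bash
python3 -m handwheel '[{"fingers":0.617,"x":-0.04,"y":0,"z":0.008,"spin":0},{"fingers":0.617,"x":-0.075,"y":0,"z":0.008,"spin":0},{"fingers":0.617,"x":-0.087,"y":0,"z":0.008,"spin":0},{"fingers":0.617,"x":-0.087,"y":0,"z":0.008,"spin":0},{"fingers":0.617,"x":-0.087,"y":0,"z":0.008,"spin":0},{"fingers":0.617,"x":-0.087,"y":0,"z":0.008,"spin":0},{"fingers":0.617,"x":-0.087,"y":0,"z":0.008,"spin":0},{"fingers":0.617,"x":-0.087,"y":0,"z":0.008,"spin":0},{"fingers":0.617,"x":-0.087,"y":0,"z":0.008,"spin":0},{"fingers":0.617,"x":-0.087,"y":0,"z":0.008,"spin":0}]'
python3 -c "
from h import *
basket(); shelfplates('top'); go([.566,.0795,.043],-89.7)"
```

```text
time_s: 49.15
ee_pos: [0.5665, 0.0776, 0.1991]
eef_rot: [-1.571, -0.0, -1.562]
force: [-0.0, -0.2, -0.8]
grip_width: 0.0758
L 0.027 [5.594e+02 8.010e+01 9.970e+01 6.010e+01 3.000e-01] 0.0335 7809
surface h -0.0001939455722418303 top x 0.15179273825204895
backstop [-0.003   0.001   0.0176] 0.0666 379
shift [-0.0018  0.156  -0.0004] spin 0.19821945804453378 q6 1.634 at [0.5665 0.0777 0.199 ]
```

```bash
python3 -m handwheel '[{"fingers":0.617,"x":-0.002,"y":0.03,"z":0,"spin":0},{"fingers":0.617,"x":-0.002,"y":0.06,"z":0,"spin":0},{"fingers":0.617,"x":-0.002,"y":0.09,"z":0,"spin":0},{"fingers":0.617,"x":-0.002,"y":0.12,"z":0,"spin":0},{"fingers":0.617,"x":-0.002,"y":0.145,"z":0,"spin":0},{"fingers":0.617,"x":-0.002,"y":0.155,"z":0,"spin":0},{"fingers":0.617,"x":-0.002,"y":0.156,"z":0,"spin":0},{"fingers":-1,"x":-0.002,"y":0.156,"z":0,"spin":0},{"fingers":-1,"x":-0.002,"y":0.156,"z":0,"spin":0},{"fingers":-1,"x":-0.002,"y":0.156,"z":0,"spin":0}]' 40
python3 -m handwheel '[{"fingers":-1,"x":0,"y":0,"z":0,"spin":0},{"fingers":-1,"x":0,"y":0,"z":0,"spin":0},{"fingers":-1,"x":0,"y":-0.002,"z":0,"spin":0},{"fingers":-1,"x":0,"y":-0.01,"z":0,"spin":0},{"fingers":-1,"x":0,"y":-0.03,"z":0,"spin":0},{"fingers":-1,"x":0,"y":-0.055,"z":0,"spin":0},{"fingers":-1,"x":0,"y":-0.08,"z":0,"spin":0},{"fingers":-1,"x":0,"y":-0.11,"z":0,"spin":0},{"fingers":-1,"x":0,"y":-0.135,"z":0,"spin":0},{"fingers":-1,"x":0,"y":-0.135,"z":0,"spin":0}]'
python3 -c "
from h import *
inhand();go([.519,-.3455,.15],-86.7)"
```

```text
time_s: 50.25
ee_pos: [0.5672, 0.0798, 0.0444]
eef_rot: [-1.569, 0.0, -1.562]
force: [0.5, -0.9, 4.9]
grip_width: 0.0596
time_s: 51.25
ee_pos: [0.5676, 0.0799, 0.1818]
eef_rot: [-1.565, 0.0, -1.562]
force: [-0.0, 0.1, -2.1]
grip_width: 0.0593
L 0.013 [597.1  78.8  58.7  25.8 -89.9] 0.0195 2355
held far end dx 0.0426 top dz -0.0083 grip 0.059839107721503755 F [-0.5 -0.5 -2.1]
shift [ 0.4249  0.0291 -0.0517] spin -2.795490380148891 q6 1.638 at [0.5668 0.0799 0.1793]
```

```bash
python3 -m handwheel '[{"fingers":-1,"x":0.03,"y":0,"z":0,"spin":0},{"fingers":-1,"x":0.07,"y":0,"z":-0.005,"spin":0},{"fingers":-1,"x":0.115,"y":0,"z":-0.01,"spin":-0.5},{"fingers":-1,"x":0.16,"y":0,"z":-0.015,"spin":-1},{"fingers":-1,"x":0.205,"y":0,"z":-0.02,"spin":-1.5},{"fingers":-1,"x":0.25,"y":0,"z":-0.03,"spin":-2},{"fingers":-1,"x":0.295,"y":0,"z":-0.04,"spin":-2.5},{"fingers":-1,"x":0.34,"y":0,"z":-0.05,"spin":-2.8},{"fingers":-1,"x":0.385,"y":0,"z":-0.052,"spin":-2.8},{"fingers":-1,"x":0.425,"y":0,"z":-0.052,"spin":-2.8}]'
python3 -c "
from h import *
go([.519,-.3455,.125],-86.7)"
```

```text
time_s: 52.3
ee_pos: [0.517, -0.3475, 0.1762]
eef_rot: [-1.573, 0.002, -1.514]
force: [-0.0, 0.7, -1.4]
grip_width: 0.0595
shift [-0.0018  0.0512  0.0022] spin -0.04546915761355308 q6 0.863 at [ 0.517  -0.3475  0.1762]
```

```bash
python3 -m handwheel '[{"fingers":-1,"x":0,"y":0,"z":0,"spin":0},{"fingers":-1,"x":0,"y":0.01,"z":0,"spin":0},{"fingers":-1,"x":0,"y":0.025,"z":0,"spin":0},{"fingers":-1,"x":0,"y":0.04,"z":0,"spin":0},{"fingers":-1,"x":0,"y":0.05,"z":0,"spin":0},{"fingers":-1,"x":0,"y":0.051,"z":0,"spin":0},{"fingers":-1,"x":0,"y":0.051,"z":0,"spin":0},{"fingers":-1,"x":0,"y":0.051,"z":0,"spin":0},{"fingers":-1,"x":0,"y":0.051,"z":0,"spin":0},{"fingers":-1,"x":0,"y":0.051,"z":0,"spin":0}]'
python3 -c "
from h import *
shelfplates(tag='w9'); go([.519,-.3455,.1085],-86.7)"
```

```text
time_s: 53.3
ee_pos: [0.5183, -0.3457, 0.1275]
eef_rot: [-1.57, -0.0, -1.513]
force: [-0.2, 0.6, -1.8]
grip_width: 0.0596
surface h 0.00013268394678567734 top x 0.15358268939906133
1 rect xy [102.5  -1.2  57.3   3.6  89.2] h 0.0135 1001 highend 0.1035
2 rect xy [ 2.2 -0.4 92.7  3.3 89.4] h 0.0285 249 highend 0.0039
3 rect xy [ 55.9  -0.4 111.4  96.1  -0.5] h 0.0422 625 highend 0.1113
4 rect xy [85.7  0.4 73.9 28.  89.2] h 0.0559 7704 highend 0.0974
backstop [0.0009 0.0021 0.0033] 0.0528 1390
shift [-0.0002  0.0189  0.0007] spin -4.358967318296436e-05 q6 0.866 at [ 0.5183 -0.3457  0.1274]
```

View pics/w9.png

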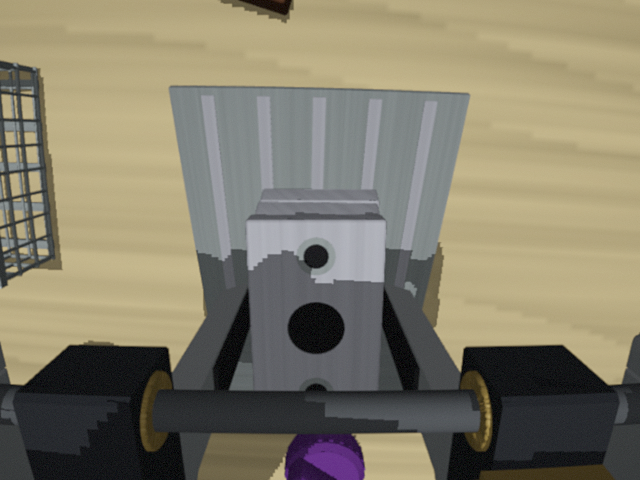

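The two placed plates show below the held one with their high ends level at rows 190-215. The measured high end, x = 0.1035 m, is 100 mm from the backstop face at 0.0033, so they are home. Now I lower plate 3.

```bash
python3 -m handwheel '[{"fingers":-1,"x":0,"y":0.003,"z":0,"spin":0},{"fingers":-1,"x":0,"y":0.006,"z":0,"spin":0},{"fingers":-1,"x":0,"y":0.008,"z":0,"spin":0},{"fingers":-1,"x":0,"y":0.010,"z":0,"spin":0},{"fingers":-1,"x":0,"y":0.012,"z":0,"spin":0},{"fingers":-1,"x":0,"y":0.014,"z":0,"spin":0},{"fingers":-1,"x":0,"y":0.0155,"z":0,"spin":0},{"fingers":-1,"x":0,"y":0.017,"z":0,"spin":0},{"fingers":-1,"x":0,"y":0.018,"z":0,"spin":0},{"fingers":-1,"x":0,"y":0.019,"z":0,"spin":0}]' 8
python3 -c "
from h import *
held()"
```

```text
time_s: 54.35
ee_pos: [0.5183, -0.3457, 0.1081]
eef_rot: [-1.571, -0.0, -1.513]
force: [-1.3, 0.1, -0.8]
grip_width: 0.0601
slope [ 0.297 -0.001] z-tcp -0.0104 9603 force [-0.1  0.4 -1.7]
```

```bash
python3 -m handwheel '[{"fingers":-1,"x":0,"y":0.0005,"z":0,"spin":0},{"fingers":-1,"x":0,"y":0.001,"z":0,"spin":0},{"fingers":-1,"x":0,"y":0.001,"z":0,"spin":0},{"fingers":0.5,"x":0,"y":0.001,"z":0,"spin":0},{"fingers":0.5,"x":0,"y":0.001,"z":0,"spin":0},{"fingers":0.5,"x":0,"y":0.001,"z":0,"spin":0},{"fingers":0.5,"x":0,"y":-0.005,"z":0,"spin":0},{"fingers":0.5,"x":0,"y":-0.03,"z":0,"spin":0},{"fingers":-1,"x":0,"y":-0.065,"z":0.025,"spin":0},{"fingers":-1,"x":0,"y":-0.07,"z":0.06,"spin":0}]' 8
python3 -c "
from h import *
shelfplates();go([.583,-.343,.1265])"
```

```text
time_s: 55.4
ee_pos: [0.5792, -0.3434, 0.1839]
eef_rot: [-1.565, -0.004, -1.515]
force: [0.8, 0.1, 0.7]
grip_width: 0.0581
surface h 0.0001044045201332345 top x 0.1539656911962751
1 rect xy [ 52.4  -2.1 128.5 103.7  89.2] h 0.0138 1292 highend 0.1035
3 rect xy [63.2  1.  86.4 60.4  1.1] h 0.0419 8083 highend 0.1057
backstop [0.0008 0.0021 0.0035] 0.0413 588
shift [ 0.0011  0.0555 -0.0006] spin None q6 0.928 at [ 0.5832 -0.3417  0.182 ]
```

```bash
python3 -m handwheel '[{"fingers":-1,"x":0.001,"y":0,"z":0,"spin":0},{"fingers":-1,"x":0.001,"y":0,"z":0,"spin":0},{"fingers":-1,"x":0.001,"y":0,"z":0,"spin":0},{"fingers":-1,"x":0.001,"y":0,"z":0,"spin":0},{"fingers":-1,"x":0.001,"y":0,"z":0,"spin":0},{"fingers":-1,"x":0.001,"y":0,"z":0,"spin":0},{"fingers":-1,"x":0.001,"y":0.015,"z":0,"spin":0},{"fingers":-1,"x":0.001,"y":0.035,"z":0,"spin":0},{"fingers":-1,"x":0.001,"y":0.05,"z":0,"spin":0},{"fingers":-1,"x":0.001,"y":0.0555,"z":0,"spin":0}]' 20
python3 -m handwheel '[{"fingers":-1,"x":0,"y":0.001,"z":-0.003,"spin":0},{"fingers":-1,"x":0,"y":0.002,"z":-0.005,"spin":0},{"fingers":-1,"x":0,"y":0.003,"z":-0.007,"spin":0},{"fingers":-1,"x":0,"y":0.004,"z":-0.009,"spin":0},{"fingers":-1,"x":0,"y":0.0045,"z":-0.01,"spin":0},{"fingers":-1,"x":0,"y":0.005,"z":-0.011,"spin":0},{"fingers":-1,"x":0,"y":0.005,"z":-0.012,"spin":0},{"fingers":-1,"x":0,"y":0.005,"z":-0.013,"spin":0},{"fingers":-1,"x":0,"y":0.005,"z":-0.013,"spin":0},{"fingers":-1,"x":0,"y":0.005,"z":-0.013,"spin":0}]'
```

```text
time_s: 56.45
ee_pos: [0.5774, -0.3427, 0.1199]
eef_rot: [-1.573, 0.002, -1.513]
force: [0.2, 1.0, -0.3]
grip_width: 0.0004
time_s: 57.45
ee_pos: [0.5655, -0.344, 0.1177]
eef_rot: [-1.57, -0.001, -1.513]
force: [4.1, -0.7, 0.6]
grip_width: 0.0008
```

```bash
python3 -m handwheel '[{"fingers":-1,"x":0,"y":0,"z":-0.0005,"spin":0},{"fingers":-1,"x":0,"y":0,"z":-0.001,"spin":0},{"fingers":-1,"x":0,"y":0,"z":-0.0015,"spin":0},{"fingers":-1,"x":0,"y":0,"z":-0.002,"spin":0},{"fingers":-1,"x":0,"y":0,"z":-0.002,"spin":0},{"fingers":-1,"x":0,"y":0,"z":-0.002,"spin":0},{"fingers":-1,"x":0,"y":0,"z":-0.002,"spin":0},{"fingers":-1,"x":0,"y":0,"z":-0.002,"spin":0},{"fingers":-1,"x":0,"y":0,"z":-0.002,"spin":0},{"fingers":-1,"x":0,"y":0,"z":-0.002,"spin":0}]'
```

```text
time_s: 58.45
ee_pos: [0.5646, -0.3444, 0.1186]
eef_rot: [-1.567, -0.002, -1.513]
force: [11.3, -2.9, 3.1]
grip_width: 0.0005
```

Plate 3 is home (11 N). Back for the lower left plate.

```bash
python3 -m handwheel '[{"fingers":-1,"x":0,"y":-0.002,"z":0.01,"spin":0},{"fingers":-1,"x":0,"y":-0.045,"z":0.01,"spin":0},{"fingers":-1,"x":-0.02,"y":-0.08,"z":0.01,"spin":0},{"fingers":0.617,"x":-0.065,"y":-0.08,"z":0.01,"spin":0},{"fingers":0.617,"x":-0.11,"y":-0.08,"z":0.01,"spin":0},{"fingers":0.617,"x":-0.155,"y":-0.08,"z":0.01,"spin":0},{"fingers":0.617,"x":-0.2,"y":-0.08,"z":0.01,"spin":1},{"fingers":0.617,"x":-0.245,"y":-0.08,"z":0.01,"spin":2},{"fingers":0.617,"x":-0.29,"y":-0.08,"z":0.01,"spin":2.8},{"fingers":0.617,"x":-0.335,"y":-0.08,"z":0.01,"spin":2.8}]'
python3 -c "
from h import *
go([.566,.0795,.2],-89.7)"
```

```text
time_s: 59.45
ee_pos: [0.553, -0.0074, 0.1974]
eef_rot: [-1.572, -0.0, -1.563]
force: [1.1, 0.3, 0.7]
grip_width: 0.0534
shift [-0.0868 -0.0026  0.0137] spin 0.16401884947806877 q6 1.483 at [ 0.553  -0.0074  0.1974]
```

```bash
python3 -m handwheel '[{"fingers":0.617,"x":-0.04,"y":0,"z":0.013,"spin":0},{"fingers":0.617,"x":-0.075,"y":0,"z":0.013,"spin":0},{"fingers":0.617,"x":-0.087,"y":0,"z":0.013,"spin":0},{"fingers":0.617,"x":-0.087,"y":0,"z":0.013,"spin":0},{"fingers":0.617,"x":-0.087,"y":0,"z":0.013,"spin":0},{"fingers":0.617,"x":-0.087,"y":0,"z":0.013,"spin":0},{"fingers":0.617,"x":-0.087,"y":0,"z":0.013,"spin":0},{"fingers":0.617,"x":-0.087,"y":0,"z":0.013,"spin":0},{"fingers":0.617,"x":-0.087,"y":0,"z":0.013,"spin":0},{"fingers":0.617,"x":-0.087,"y":0,"z":0.013,"spin":0}]'
python3 -c "
from h import *
basket(); go([.566,.0795,.029],-89.7)"
```

```text
time_s: 60.45
ee_pos: [0.5661, 0.0779, 0.1976]
eef_rot: [-1.571, -0.0, -1.562]
force: [-0.1, -0.3, 0.5]
grip_width: 0.0757
L 0.013 [ 5.600e+02  7.840e+01  1.002e+02  6.010e+01 -2.000e-01] 0.0195 7553
shift [-1.500e-03  1.686e-01 -1.000e-04] spin 0.19489572228192742 q6 1.635 at [0.5661 0.078  0.1976]
```

```bash
python3 -m handwheel '[{"fingers":0.617,"x":-0.0005,"y":0.03,"z":0.0005,"spin":0.5},{"fingers":0.617,"x":-0.0005,"y":0.065,"z":0.0005,"spin":0.5},{"fingers":0.617,"x":-0.0005,"y":0.1,"z":0.0005,"spin":0.5},{"fingers":0.617,"x":-0.0005,"y":0.135,"z":0.0005,"spin":0.5},{"fingers":0.617,"x":-0.0005,"y":0.158,"z":0.0005,"spin":0.5},{"fingers":0.617,"x":-0.0005,"y":0.168,"z":0.0005,"spin":0.5},{"fingers":0.617,"x":-0.0005,"y":0.168,"z":0.0005,"spin":0.5},{"fingers":-1,"x":-0.0005,"y":0.168,"z":0.0005,"spin":0.5},{"fingers":-1,"x":-0.0005,"y":0.168,"z":0.0005,"spin":0.5},{"fingers":-1,"x":-0.0005,"y":0.168,"z":0.0005,"spin":0.5}]' 40
python3 -m handwheel '[{"fingers":-1,"x":0,"y":0,"z":0,"spin":0},{"fingers":-1,"x":0,"y":0,"z":0,"spin":0},{"fingers":-1,"x":0,"y":-0.002,"z":0,"spin":0},{"fingers":-1,"x":0,"y":-0.01,"z":0,"spin":0},{"fingers":-1,"x":0,"y":-0.035,"z":0,"spin":0},{"fingers":-1,"x":0,"y":-0.07,"z":0,"spin":0},{"fingers":-1,"x":0,"y":-0.105,"z":0,"spin":0},{"fingers":-1,"x":0,"y":-0.14,"z":0,"spin":0},{"fingers":-1,"x":0,"y":-0.155,"z":0,"spin":0},{"fingers":-1,"x":0,"y":-0.155,"z":0,"spin":0}]'
python3 -c "
from h import *
inhand();go([.5145,-.3455,.15],-86.7)"
```

```text
time_s: 61.5
ee_pos: [0.5673, 0.0786, 0.0309]
eef_rot: [-1.569, -0.0, -1.571]
force: [-0.9, -0.8, 7.0]
grip_width: 0.0594
time_s: 62.5
ee_pos: [0.5673, 0.0787, 0.1873]
eef_rot: [-1.566, 0.0, -1.571]
force: [0.3, 0.1, -1.6]
grip_width: 0.0598
held far end dx 0.0431 top dz -0.0093 grip 0.05930050181449579 F [ 0.  -0.3 -2.3]
shift [ 0.4241  0.0351 -0.0522] spin -3.2949548023212856 q6 1.645 at [0.5667 0.0786 0.1852]
```

```bash
python3 -m handwheel '[{"fingers":-1,"x":0.03,"y":0,"z":0,"spin":0},{"fingers":-1,"x":0.07,"y":0,"z":-0.005,"spin":0},{"fingers":-1,"x":0.115,"y":0,"z":-0.01,"spin":-0.5},{"fingers":-1,"x":0.16,"y":0,"z":-0.015,"spin":-1},{"fingers":-1,"x":0.205,"y":0,"z":-0.02,"spin":-1.5},{"fingers":-1,"x":0.25,"y":0,"z":-0.03,"spin":-2},{"fingers":-1,"x":0.295,"y":0,"z":-0.04,"spin":-2.5},{"fingers":-1,"x":0.34,"y":0,"z":-0.05,"spin":-3},{"fingers":-1,"x":0.385,"y":0,"z":-0.052,"spin":-3.3},{"fingers":-1,"x":0.424,"y":0,"z":-0.052,"spin":-3.3}]'
python3 -m handwheel '[{"fingers":-1,"x":0,"y":0,"z":0,"spin":0},{"fingers":-1,"x":0,"y":0,"z":0,"spin":0},{"fingers":-1,"x":0,"y":0.01,"z":0,"spin":0},{"fingers":-1,"x":0,"y":0.025,"z":0,"spin":0},{"fingers":-1,"x":0,"y":0.035,"z":0,"spin":0},{"fingers":-1,"x":0,"y":0.043,"z":0,"spin":0},{"fingers":-1,"x":0,"y":0.043,"z":0,"spin":0},{"fingers":-1,"x":0,"y":0.043,"z":0,"spin":0},{"fingers":-1,"x":0,"y":0.043,"z":0,"spin":0},{"fingers":-1,"x":0,"y":0.043,"z":0,"spin":0}]'
python3 -c "
from h import *
go([.5145,-.3455,.1215],-86.7)"
```

```text
time_s: 63.55
ee_pos: [0.5134, -0.3473, 0.1828]
eef_rot: [-1.573, 0.002, -1.514]
force: [0.8, 0.3, -1.6]
grip_width: 0.0596
time_s: 64.55
ee_pos: [0.5148, -0.3456, 0.1421]
eef_rot: [-1.57, -0.001, -1.513]
force: [-0.1, 0.4, -1.8]
grip_width: 0.0594
shift [-0.0001  0.0206 -0.0003] spin -0.0015505623975684557 q6 0.863 at [ 0.5148 -0.3456  0.1421]
```

```bash
python3 -m handwheel '[{"fingers":-1,"x":0,"y":0.004,"z":0,"spin":0},{"fingers":-1,"x":0,"y":0.007,"z":0,"spin":0},{"fingers":-1,"x":0,"y":0.009,"z":0,"spin":0},{"fingers":-1,"x":0,"y":0.011,"z":0,"spin":0},{"fingers":-1,"x":0,"y":0.013,"z":0,"spin":0},{"fingers":-1,"x":0,"y":0.015,"z":0,"spin":0},{"fingers":-1,"x":0,"y":0.017,"z":0,"spin":0},{"fingers":-1,"x":0,"y":0.0185,"z":0,"spin":0},{"fingers":-1,"x":0,"y":0.0195,"z":0,"spin":0},{"fingers":-1,"x":0,"y":0.0205,"z":0,"spin":0}]' 8
python3 -c "
from h import *
held()"
```

```text
time_s: 65.55
ee_pos: [0.5148, -0.3454, 0.1219]
eef_rot: [-1.57, -0.0, -1.513]
force: [-4.4, 3.5, 12.0]
grip_width: 0.06
slope [ 0.287 -0.004] z-tcp -0.0106 9583 force [-3.1  1.1  6.3]
```

```bash
python3 -m handwheel '[{"fingers":-1,"x":0,"y":0.0005,"z":0,"spin":0},{"fingers":-1,"x":0,"y":0.0005,"z":0,"spin":0},{"fingers":0.5,"x":0,"y":0.0005,"z":0,"spin":0},{"fingers":0.5,"x":0,"y":0,"z":0,"spin":0},{"fingers":0.5,"x":0,"y":0,"z":0,"spin":0},{"fingers":0.5,"x":0,"y":-0.005,"z":0,"spin":0},{"fingers":0.5,"x":0,"y":-0.03,"z":0,"spin":0},{"fingers":-1,"x":0,"y":-0.065,"z":0.025,"spin":0},{"fingers":-1,"x":0,"y":-0.068,"z":0.06,"spin":0},{"fingers":-1,"x":0,"y":-0.068,"z":0.06,"spin":0}]' 4
python3 -c "
from h import *
shelfplates(tag='w10');go([.575,-.343,.1355])"
```

```text
time_s: 66.6
ee_pos: [0.5773, -0.3413, 0.1902]
eef_rot: [-1.568, -0.001, -1.511]
force: [-0.4, -0.1, -0.3]
grip_width: 0.0497
surface h 0.00011058809130905673 top x 0.15404340539058
1 rect xy [ 52.3  -2.2 105.8 103.6  89.4] h 0.0138 1059 highend 0.1036
2 rect xy [ 52.3   3.2 106.3 103.7  89.4] h 0.0278 1123 highend 0.1035
4 rect xy [68.3  1.6 80.2 60.4  0.9] h 0.0559 7789 highend 0.1076
backstop [0.0008 0.0021 0.0033] 0.0368 868
shift [ 0.0015  0.0535 -0.0007] spin None q6 0.922 at [ 0.5755 -0.3415  0.189 ]
```

View pics/w10.png

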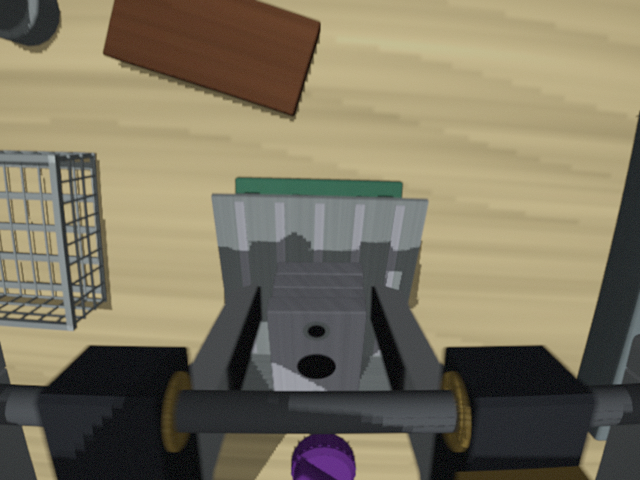

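Stack of four, aligned at columns 270-365; the top plate's high end reads 0.1076, so it still has a 4 mm gap. I push it home.

```bash
python3 -m handwheel '[{"fingers":-1,"x":0.0015,"y":0,"z":0,"spin":0},{"fingers":-1,"x":0.0015,"y":0,"z":0,"spin":0},{"fingers":-1,"x":0.0015,"y":0,"z":0,"spin":0},{"fingers":-1,"x":0.0015,"y":0,"z":0,"spin":0},{"fingers":-1,"x":0.0015,"y":0,"z":0,"spin":0},{"fingers":-1,"x":0.0015,"y":0.01,"z":0,"spin":0},{"fingers":-1,"x":0.0015,"y":0.025,"z":0,"spin":0},{"fingers":-1,"x":0.0015,"y":0.045,"z":0,"spin":0},{"fingers":-1,"x":0.0015,"y":0.0535,"z":0,"spin":0},{"fingers":-1,"x":0.0015,"y":0.0535,"z":0,"spin":0}]' 20
python3 -m handwheel '[{"fingers":-1,"x":0,"y":0.001,"z":-0.003,"spin":0},{"fingers":-1,"x":0,"y":0.002,"z":-0.005,"spin":0},{"fingers":-1,"x":0,"y":0.0025,"z":-0.007,"spin":0},{"fingers":-1,"x":0,"y":0.003,"z":-0.009,"spin":0},{"fingers":-1,"x":0,"y":0.0035,"z":-0.0105,"spin":0},{"fingers":-1,"x":0,"y":0.004,"z":-0.012,"spin":0},{"fingers":-1,"x":0,"y":0.004,"z":-0.013,"spin":0},{"fingers":-1,"x":0,"y":0.004,"z":-0.014,"spin":0},{"fingers":-1,"x":0,"y":0.004,"z":-0.014,"spin":0},{"fingers":-1,"x":0,"y":0.004,"z":-0.014,"spin":0}]'
```

```text
time_s: 67.65
ee_pos: [0.574, -0.343, 0.1334]
eef_rot: [-1.573, 0.002, -1.513]
force: [-0.2, -1.3, -0.2]
grip_width: 0.0003
time_s: 68.65
ee_pos: [0.5607, -0.3443, 0.1316]
eef_rot: [-1.571, -0.0, -1.513]
force: [1.4, -0.8, -1.0]
grip_width: 0.0003
```

```bash
python3 -m handwheel '[{"fingers":-1,"x":0,"y":0,"z":-0.0005,"spin":0},{"fingers":-1,"x":0,"y":0,"z":-0.001,"spin":0},{"fingers":-1,"x":0,"y":0,"z":-0.0015,"spin":0},{"fingers":-1,"x":0,"y":0,"z":-0.002,"spin":0},{"fingers":-1,"x":0,"y":0,"z":-0.0025,"spin":0},{"fingers":-1,"x":0,"y":0,"z":-0.003,"spin":0},{"fingers":-1,"x":0,"y":0,"z":-0.003,"spin":0},{"fingers":-1,"x":0,"y":0,"z":-0.003,"spin":0},{"fingers":-1,"x":0,"y":0,"z":-0.003,"spin":0},{"fingers":-1,"x":0,"y":0,"z":-0.003,"spin":0}]'
```

```text
time_s: 69.65
ee_pos: [0.5593, -0.3449, 0.1329]
eef_rot: [-1.566, -0.003, -1.513]
force: [12.0, -3.1, 2.7]
grip_width: 0.0005
```

Home (12 N). I retreat up and uphill, then check the stack, nut and lid.

```bash
python3 -m handwheel '[{"fingers":-1,"x":0,"y":-0.002,"z":0.01,"spin":0},{"fingers":-1,"x":0,"y":-0.03,"z":0.015,"spin":0},{"fingers":-1,"x":0,"y":-0.06,"z":0.02,"spin":0},{"fingers":-1,"x":-0.03,"y":-0.09,"z":0.0,"spin":0},{"fingers":-1,"x":-0.075,"y":-0.1,"z":-0.02,"spin":0},{"fingers":-1,"x":-0.12,"y":-0.1,"z":-0.04,"spin":0},{"fingers":-1,"x":-0.165,"y":-0.1,"z":-0.06,"spin":0},{"fingers":-1,"x":-0.21,"y":-0.1,"z":-0.08,"spin":0},{"fingers":-1,"x":-0.25,"y":-0.1,"z":-0.1,"spin":0},{"fingers":-1,"x":-0.27,"y":-0.1,"z":-0.12,"spin":0}]'
python3 - <<'E'
from h import *
P=shelfplates('top','top2'); Z=P[...,2]
m=(Z>.04)&(Z<.07)&(np.hypot(P[...,0]-.566,P[...,1]-.38)<.09); print('nut',rect(P[m][:,:2]),np.percentile(Z[m],50))
m=(Z>.009)&(Z<.022)&(abs(P[...,0]-.436)<.12)&(abs(P[...,1]-.37)<.2)
m=cv2.morphologyEx(m.astype(np.uint8),cv2.MORPH_OPEN,np.ones((3,3)))>0;print('lid',rect(P[m][:,:2]),np.percentile(Z[m],[5,50,95]))
shot('side','side2')
E
```

```text
time_s: 70.65
ee_pos: [0.4207, -0.0796, 0.2315]
eef_rot: [-1.571, 0.0, -1.512]
force: [-0.4, -0.1, 0.5]
grip_width: 0.0004
surface h -8.627474597965585e-05 top x 0.15160828402842733
backstop [-0.0027  0.0027  0.0178] 0.0677 352
nut [562.1 379.8  65.5  17.6 -89.2] 0.05246919272923822
lid [435.6 366.6 300.9 141.  -85. ] [0.00990192 0.01356061 0.01821083]
```

View pics/top2.png

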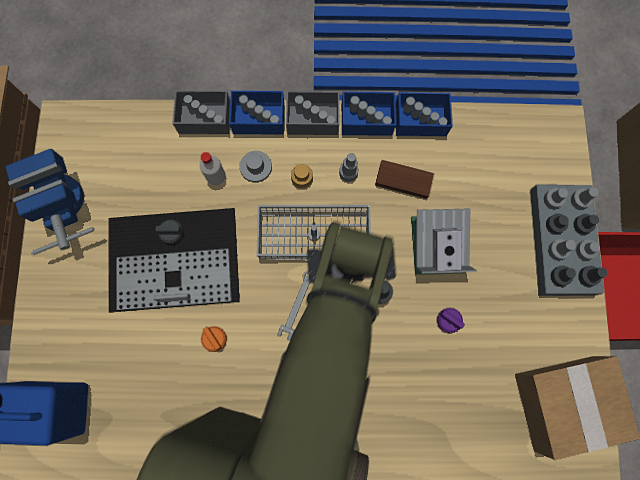

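```bash
python3 - <<'E'
from h import *
z=np.load('pics/top_last.npz'); c={k:z[k] for k in z.files}; P=cloud(c['d'],c)
a=np.radians(2.5);t=.347
ux=np.array([np.cos(t)*np.cos(a),np.cos(t)*np.sin(a),np.sin(t)]); uy=np.array([-np.sin(a),np.cos(a),0]); n=np.cross(ux,uy)
D=P-O;x,y,h=D@ux,D@uy,D@n
w=np.zeros(x.shape,bool); w[225:272,430:466]=1
print(np.histogram(h[w],np.arange(-.005,.08,.005)))
q=w&(h>.047)&(h<.064)&(x>.008)
print(rect(np.c_[x[q],y[q]]),np.median(h[q]),'ends',np.percentile(x[q],[1,99])); k=np.linalg.lstsq(np.c_[x[q],y[q],np.ones(q.sum())],h[q],rcond=None)[0]; print('rel tilt',k)
E
```

```text
(array([236, 207,  27,  22,  32,  22,  28,  29,  28,  27,  63, 355, 510,
        69,   3,   0]), array([-0.005,  0.   ,  0.005,  0.01 ,  0.015,  0.02 ,  0.025,  0.03 ,
        0.035,  0.04 ,  0.045,  0.05 ,  0.055,  0.06 ,  0.065,  0.07 ,
        0.075]))
[54.8  0.7 93.5 59.1  0.2] 0.055632832332233574 ends [0.00864101 0.10067882]
rel tilt [ 0.00351807 -0.01549875  0.05534228]
```

```bash
python3 -c "
from h import *
print(workorder.hand_in(), get_obs()['time_s'])"
```

```text
the job is handed in; nothing more can be done
the job is handed in; nothing more can be done
```

The job is done and handed in at about 71 s of robot time. The hand-in gives no verdict.

- **Nut:** It turned freely counter-clockwise with no moment on the wrist. I turned it 1.55 rad, lifted it straight off and stood it on the far part of the mat. The last top view puts it at about (0.562, 0.380), upright.
- **Lid:** I lifted it straight up by its handle and laid it on the near part of the mat. The last check has it centred at (0.436, 0.367), about 55 mm from the mat centre, with its top face 14 mm up, so it lies flat.
- **Plates:** There were four, two on each side of the rod. All are stacked on the shelf, each pushed down to the backstop with 8–12 N.
    - **Top plate at the end:** the stack's top face is 55.6 mm out of the surface (56 expected), with a relative tilt of at most 0.016 rad and 0.2° off the shelf axis, about 1 mm off the shelf's middle line.
    - **Lower plates:** I saw plates 1 and 2 against the backstop while stacking. Plate 3 rests on the push force alone.
- **Bystanders:** None looks moved in the last top view. The holder and spanner were partly hidden by the arm there.

One check failed: my automatic plate finder did not pick up the stack in the top view, so I measured the top plate there from the depth picture instead. The basket was partly hidden by the arm in that last view, but the wrist views had shown both sides empty.

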